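Stand salvaged circuit boards in the sorting rack

ROBOT

A 6-joint arm with a two-finger parallel gripper is mounted at the origin on the work surface. World frame = base frame: x ahead of the robot, y to its left, z up, the work surface at z = 0. Lengths are in m, angles in degrees, forces in N, time in s.
With the tool pointing down it reaches from about 0.4 to 0.825 m from the base axis. Payload 7 kg.
Tool frame: the origin (TCP) lies on the mounting face of the last link; the fingertips stand 178 mm ahead of it and the grasp point (between the pads) lies 159 mm ahead of it (ctrl.tip_extent is the distance from the TCP to the fingertips, in m); z points along the fingers, y is the direction in which the jaws open and shut (so a half turn about z gives the same grasp; the last joint's range is limited). The gripper opens to 88 mm and grips with 3 to 60 N. Pads are 19 mm wide; open, the fingers measure 130 mm over their backs; the gripper's body (78 mm by 193 mm) begins 47 mm behind the grasp point.
Start: joints at [92.768, 20.546, 0.682, 0, -70.136, -16.507], TCP at [0.16, 0.656, 0.405] pointing down, gripper open.
Joint ranges: [-176.03, 176.03], [-82.01, 121.73], [-58.28, 71.71], [-173.87, 95.51], [-174.79, -0.11], [-173.66, 173.66]. Speed limits (degrees/s): [136.94, 136.94, 172.46, 180, 180, 180].

INTERFACE

Orientations are given as [roll, pitch, yaw] about the fixed x, y, z axes, in that order (R = Rz(yaw) Ry(pitch) Rx(roll)).
In Python, from plant import ctrl gives the robot as it stands. The module is installed in compiled form; this text tells all that it offers.
- The arm moves only by the tool carry_out, never from a script. Its argument "moves" is text: rows parted by semicolons, each of 7 numbers parted by spaces: the finger opening in m, from 0 to 0.0876, then the shift along the tool's x, y, z in m, then the turn, a rotation vector about the tool's x, y, z in rad. A call has 1 to 20 rows; each row is the pose to reach, as a shift and turn from the pose commanded when the call began, along the tool's axes at that moment; what a row does not reach only later rows make up. A row lasts 1/10 s, in which the tool goes at most 50 mm and 8.59 degrees, less where a joint would pass 70% of its speed; a pose out of reach is approached as far as the arm can. A call with a gripper value outside its range is refused whole. The fingers move at their own pace and stop on an object; the grip force is fixed at half the most. Time passes only in rows, so rows that repeat a pose let the fingers close. It gives the time, the measured TCP pose, the force and the opening at its end, in the units of the state.
- ctrl.get_obs(): the state, without advancing time (a new reading comes with each control period).
- ctrl.snapshot(name): name is "scene" or "top" or "wrist"; returns a dict with "image" (400x640x3 uint8, red, green, blue), "K" (3x3 intrinsics, pixels), "k1" (the pictures are not rectified: a ray, as slopes to the right and down, at radius r is drawn at 1 + k1 r^2 times it, then the intrinsics apply), "R" (3x3) and "t" (3): a world point X has camera coordinates R X + t. Camera axes: x right, y down, z forward; pixel columns grow to the right and rows downward; lengths in m; the calibration is good to about 2 mm. A picture is of the moment at which its call begins. There is no depth.
- ctrl.close_job(): hands the job in, once; it reports no verdict.
Trained networks look in a picture, given as the dict that the camera call returned (one of the last four; its "shot" number tells which), for a name from the list of things; names that differ only in an ending like _2 or _b are one class to them, and where a whole thing is asked for, a point or a joint stands for the part that bears it (a point fixed in the world has none). Each returns a list of dicts, best first, with "confidence" (0 to 1); they miss things now and then, are a little off and sometimes report something else, mostly with a low value. They report only what shows in the picture. A call takes as long as a camera call. They do not tell look-alikes from the thing itself.
- ctrl.recognise(picture, label): "extent" ([left, top, right, bottom] in pixels, round what is visible of it).
- ctrl.trace(picture, label): "region" (400x640 bool, what is visible of it) and "extent" ([left, top, right, bottom] in pixels, round what is visible of it).
- ctrl.mark_of(picture, label): "at" ([row, column] in pixels: a listed point, or the origin of a listed thing).
The state is a dict: "clock": time; "joint_pos": joint angles; "qvel": joint speeds; "tau": joint torques, N m; "tool_pos": TCP position; "orientation": TCP orientation; "force": force on the tool from outside, world axes, zero at the start; "moment": the same for the moment, N m; "opening": finger opening in m.
Only numpy, scipy, OpenCV 4.12 (cv2) and the standard library are available. Lean on these libraries where they do the work, as an engineer would, in place of code of your own. Each camera call takes 0.05 s, during which the arm holds its last target.

TASK

Two salvaged circuit boards, one green and one blue, lean in stands on the bench. Stand each upright on its gold contact edge in the rack slot with tabs of its own colour, lowered fully home rather than dropped in, and let go of it. Leave the yellow board in its slot, and do not disturb the heat sink, the screwdriver or the red parts tray.

Things in the scene. Friction and masses are not known exactly. Their poses are not given: they have to be found in the camera images.
- green_board: green circuit board 120 mm long (its y), 100 mm tall (its z), 4 mm thick (its x), 0.13 to 0.25 kg. Origin: middle of the bottom (gold contact) edge, mid-thickness. Along the top edge, 74 to 100 mm up, a stiff green grip rail 12 mm thick: take it there. Chips up to 8 mm proud on the +x face, below 63 mm, within 35 mm of the middle. Either face may point either way in the rack.
- blue_board: blue circuit board 120 mm long (its y), 100 mm tall (its z), 4 mm thick (its x), 0.13 to 0.25 kg. Origin: middle of the bottom (gold contact) edge, mid-thickness. Along the top edge, 74 to 100 mm up, a stiff blue grip rail 12 mm thick: take it there. Chips up to 8 mm proud on the +x face, below 63 mm, within 35 mm of the middle. Either face may point either way in the rack.
- green_mark: slot marked green: two green tabs, one at each end of a slot of the grey rack. Origin: centre of that slot's floor (8 mm above the bench), where the middle of the board's bottom edge belongs. z up, y along the slot, x across it, so a seated board's y runs along this y (either way round).
- blue_mark: slot marked blue: two blue tabs, one at each end of a slot of the grey rack. Origin: centre of that slot's floor (8 mm above the bench), where the middle of the board's bottom edge belongs. z up, y along the slot, x across it, so a seated board's y runs along this y (either way round).
- rack: grey fixed rack, base 200 (x) x 156 (y) x 8 mm, origin: centre of its underside. Four slots along y, 45 mm apart; which has which colour varies, the white-tabbed one stays empty. A slot is a 9 mm gap between fins 40 mm tall, 38 to 58 mm either side of the middle, with lips flared to 23 mm, tops 60 mm above the bench. End plates 36 mm tall, 140 mm apart. A seated board's top is at 108 mm.
- yellow_board: brown board with a yellow rail, same shape and size as the others, standing in the slot with yellow tabs, perhaps next to a wanted slot (45 mm between board centres): leave it. Origin: middle of its bottom edge.
- stand_a: fixed dark steel stand with the green board at the start; base 110 x 100 mm, origin at the centre of its underside. The board leans in it rail up, 0.52 rad (30 deg) off vertical, top towards the stand's -x (robot side), bottom edge 30 mm above the bench. A 4 mm back plate lies under the board's lower 52 mm, 100 mm long: both sides of the rail are free.
- stand_b: fixed dark steel stand with the blue board at the start; base 110 x 100 mm, origin at the centre of its underside. The board leans in it rail up, 0.52 rad (30 deg) off vertical, top towards the stand's -x (robot side), bottom edge 30 mm above the bench. A 4 mm back plate lies under the board's lower 52 mm, 100 mm long: both sides of the rail are free.
- heat_sink: loose finned aluminium heat sink 60 x 60 x 36 mm, beyond the work; leave it alone. Origin: centre of the underside.
- screwdriver: loose screwdriver lying on the bench beyond the rack; leave it alone.
- parts_tray: small open red plastic tray 70 x 100 x 30 mm on the bench to the left of the rack; leave it alone. Origin: centre of the underside.
Mind the look-alikes: they are no part of the job. Of the things like the green_board, leave any that is pink or white; of the rest the smaller one is meant.

How it is judged:
By the outcome, as a careful person would: the job done as asked, in the order asked, and still so for the second after the job is handed in, with the robot touching nothing.
It also fails if it takes over 67 s, if anything falls off the work surface, if the arm or the gripper's body presses on something with over 40 N, if the wrist force passes 120 N, or if a joint passes its speed limit or range.

## Working session

There is one attempt and no reset: what is moved stays moved. The work goes in short steps, Python scripts to look and compute and a tool call to move; the robot and the scene stay as the last step left them, time stands still between calls to the robot, and variables do not carry over. Pictures are saved under pics/ and viewed, and the job is handed in when it is done.

Besides the shell and the picture viewer there is one more tool, called after "Emit:" as name(argument=value, ...) on one line, values as JSON. carry_out: Moves the arm, as the interface text tells. Its arguments: {"type":"object","properties":{"moves":{"type":"string"}},"required":["moves"]}

```bash
mkdir -p pics; ls
cat > h.py <<'E'
from plant import ctrl
import numpy as np, cv2
from scipy.spatial.transform import Rotation as Rn
def save(p,name): cv2.imwrite('pics/'+name+'.png',cv2.cvtColor(p['image'],cv2.COLOR_RGB2BGR))
def proj(p,X):
    X=np.atleast_2d(X); c=X@np.array(p['R']).T+np.array(p['t'])
    s=c[:,:2]/c[:,2:]; s=s*(1+p['k1']*(s**2).sum(1,keepdims=True))
    K=np.array(p['K']); return np.c_[K[0,0]*s[:,0]+K[0,2],K[1,1]*s[:,1]+K[1,2]]
def ray(p,u,v):
    K=np.array(p['K']); d=np.array([(u-K[0,2])/K[0,0],(v-K[1,2])/K[1,1]]); s=d.copy()
    for _ in range(30): s=d/(1+p['k1']*(s@s))
    R=np.array(p['R']); return -R.T@np.array(p['t']), R.T@np.r_[s,1]
def onz(p,u,v,z):
    o,d=ray(p,u,v); return o+d*(z-o[2])/d[2]
E
python3 - <<'E'
from h import *
print(ctrl.get_obs())
for n in ('scene','top'):
    p=ctrl.snapshot(n); save(p,n+'0'); print(n,np.array(p['K']).tolist(),p['k1'],np.array(p['R']).round(3).tolist(),p['t'])
    for l in ['green_board','blue_board','green_mark','blue_mark','rack','yellow_board','stand_a','stand_b','heat_sink','screwdriver','parts_tray']:
        print(l,[(round(r['confidence'],2),np.round(r['extent']).tolist()) for r in ctrl.recognise(p,l)][:4] if 'mark' not in l else '', [(round(r['confidence'],2),np.round(r['at'],1).tolist()) for r in ctrl.mark_of(p,l)][:4])
E
```

```text
pics
{'clock': 0.0, 'joint_pos': array([ 9.27655180e+01,  2.05888860e+01,  6.34356351e-01, -2.22412808e-02,
       -7.01366787e+01, -1.65056132e+01]), 'qvel': array([-0.12114401,  0.02622517,  0.04049027,  0.00839848,  0.05105216,
        0.06829167]), 'tau': array([ 4.15470122e-04, -5.82717884e+01,  2.93056834e+01,  6.99736968e+00,
        6.95154449e-03, -1.45626946e-04]), 'tool_pos': array([0.16028767, 0.65547927, 0.40374899]), 'orientation': array([ 1.79906609e+02, -5.86901779e-03, -1.37476641e+01]), 'force': array([-0.48566107,  0.0379144 , -1.09566419]), 'moment': array([-0.01359243,  0.04876413,  0.00129432]), 'opening': 0.0873645859321575}
scene [[363.2200071635418, 0.0, 322.28436268450184], [0.0, 363.2200071635418, 196.1221096930106], [0.0, 0.0, 1.0]] -0.033877020127674025 [[-0.354, 0.935, 0.012], [0.79, 0.305, -0.532], [-0.501, -0.179, -0.846]] [ 0.12207586 -0.42027264  1.18471322]
green_board [(0.73, [246.0, 145.0, 293.0, 206.0]), (0.7, [127.0, 199.0, 204.0, 257.0]), (0.61, [196.0, 72.0, 267.0, 123.0]), (0.57, [259.0, 115.0, 310.0, 153.0])] [(0.98, [105.8, 248.6]), (0.82, 
[... 1507 characters left out ...]
, 307.0, 245.0])] [(0.8, [200.9, 270.1]), (0.24, [188.0, 179.2])]
yellow_board [(0.79, [240.0, 201.0, 290.0, 215.0]), (0.74, [362.0, 117.0, 389.0, 144.0])] [(0.81, [206.8, 270.3])]
stand_a [(0.76, [352.0, 180.0, 401.0, 228.0]), (0.57, [430.0, 195.0, 482.0, 244.0])] [(0.88, [220.8, 453.2]), (0.73, [203.6, 374.6]), (0.39, [214.1, 460.0])]
stand_b [(0.76, [352.0, 180.0, 401.0, 228.0]), (0.57, [430.0, 195.0, 482.0, 244.0])] [(0.88, [220.8, 453.2]), (0.73, [203.6, 374.6]), (0.39, [214.1, 460.0])]
heat_sink [] [(0.97, [130.8, 372.4])]
screwdriver [(0.59, [319.0, 80.0, 339.0, 141.0])] []
parts_tray [(0.77, [157.0, 176.0, 199.0, 206.0]), (0.16, [429.0, 199.0, 479.0, 246.0])] [(0.59, [188.2, 177.6])]
```

View pics/scene0.png

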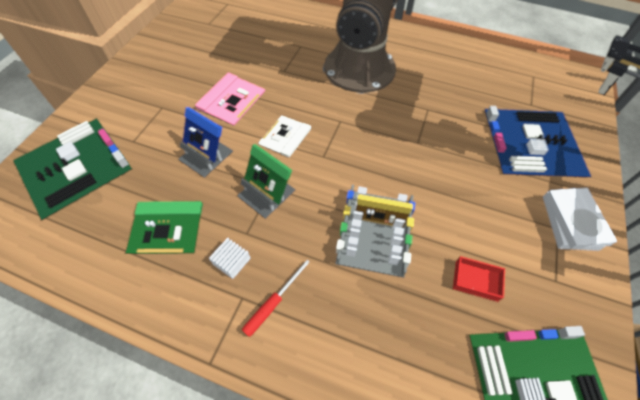

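View pics/top0.png

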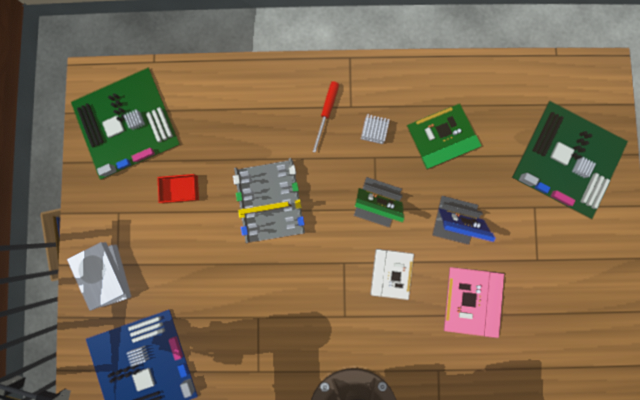

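Run:
```python
import cv2
a=cv2.imread('pics/scene0.png'); cv2.imwrite('pics/scene0_c.png',cv2.resize(a[90:310,110:430],None,fx=2.5,fy=2.5,interpolation=cv2.INTER_CUBIC))
a=cv2.imread('pics/top0.png'); cv2.imwrite('pics/top0_c.png',cv2.resize(a[80:350,220:520],None,fx=2.2,fy=2.2,interpolation=cv2.INTER_CUBIC))
```

```text
(no output)
```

View pics/scene0_c.png

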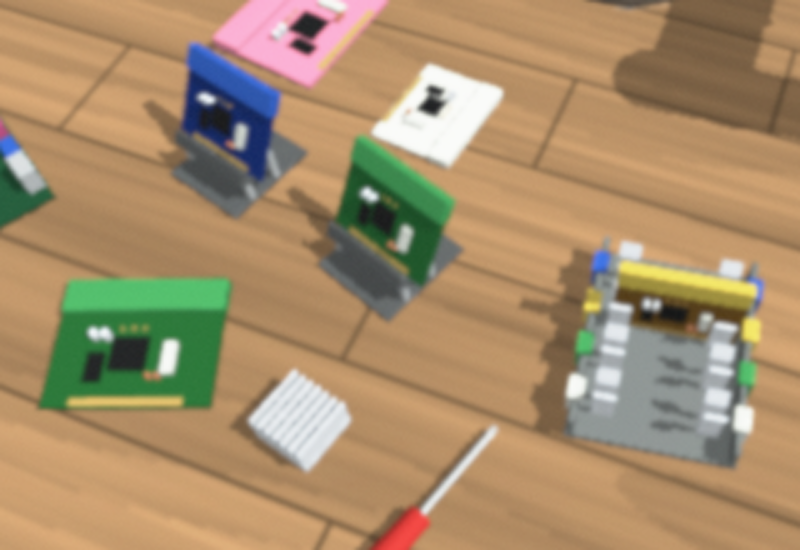

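View pics/top0_c.png

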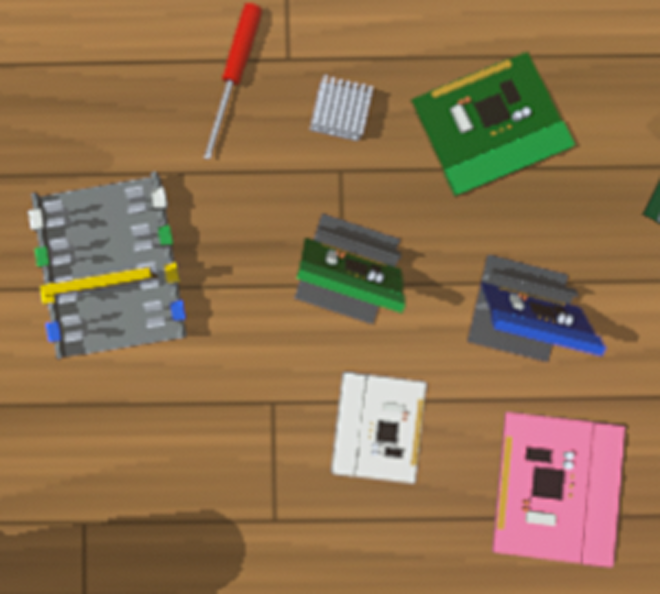

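The top view shows the green leaning board at about (380,203) and the blue one at (463,222). The rack is at (270,203), with blue, yellow, green and white tabs going from the robot side outward. The flat larger green, pink, white and motherboard items are look-alikes. Next I'll fit poses roughly.

```bash
cat >> h.py <<'E'
from scipy.optimize import minimize
def box(x0,x1,y0,y1,z0,z1): return np.array([[x,y,z] for x in(x0,x1) for y in(y0,y1) for z in(z0,z1)])
BOARD=[box(-.002,.002,-.06,.06,0,.1),box(-.006,.006,-.06,.06,.074,.1)]
RAIL=[BOARD[1]]
def render(p,parts,R,t,S=4,pts=None):
    m=np.zeros((400*S,640*S),np.uint8)
    for b in parts:
        q=proj(p,b@R.T+t); q=(q+.5)*S-.5
        cv2.fillConvexPoly(m,cv2.convexHull(np.round(q*16).astype(np.int32)),255,shift=4)
    return cv2.resize(m,(640,400),interpolation=cv2.INTER_AREA)/255.
def lean(x,y,yaw,z=.03): return (Rn.from_euler('z',yaw)*Rn.from_euler('y',-np.pi/6)).as_matrix(),np.array([x,y,z])
def fit(pics,masks,parts,posef,x0,step,sig=1.):
    G=[cv2.GaussianBlur(np.asarray(m,float),(0,0),sig) for m in masks]
    def f(v):
        return sum(((cv2.GaussianBlur(render(p,parts,*posef(*v)),(0,0),sig)-g)**2).sum() for p,g in zip(pics,G))
    s=np.vstack([x0]+[np.array(x0)+np.eye(len(x0))[i]*step[i] for i in range(len(x0))])
    r=minimize(f,x0,method='Nelder-Mead',options=dict(initial_simplex=s,maxiter=250,xatol=1e-4,fatol=.01)); return r.x,r.fun,sum((g**2).sum() for g in G)
def overlay(p,pts,name,crop=None,k=2):
    im=cv2.cvtColor(p['image'],cv2.COLOR_RGB2BGR).copy(); im=cv2.resize(im,None,fx=k,fy=k,interpolation=cv2.INTER_CUBIC)
    for c,X in pts:
        for u in proj(p,X): cv2.circle(im,tuple(int(round((a+.5)*k)) for a in u),2,c,-1)
    if crop: l,t,r,b=[int(a*k) for a in crop]; im=im[t:b,l:r]
    cv2.imwrite('pics/'+name+'.png',im)
E
python3 - <<'E'
from h import *
P={n:ctrl.snapshot(n) for n in('scene','top')}
init={'green_board':{'top':(380,203),'scene':(268,178)},'blue_board':{'top':(463,222),'scene':(203,137)}}
for l,d in init.items():
    ms={}
    for n,p in P.items():
        best=None
        for r in ctrl.trace(p,l):
            e=r['extent']; 
            if e[0]<d[n][0]<e[2] and e[1]<d[n][1]<e[3]: best=r;break
        print(l,n,best and (best['confidence'],best['extent'],best['region'].sum()))
        if best: ms[n]=best['region']
    g=onz(P['top'],*d['top'],.09)
    yaw0=-.35 if l[0]=='g' else -.23
    for use in (['top'],['scene'],['top','scene']):
        use=[u for u in use if u in ms]
        if use: print(use,[np.round(a,4) for a in fit([P[u] for u in use],[ms[u] for u in use],BOARD,lean,[g[0]+.03,g[1],yaw0],[.01,.01,.1])])
for l in('rack','parts_tray','heat_sink'):
    r=ctrl.mark_of(P['top'],l); 
    for a in r[:2]: print(l,a['confidence'],onz(P['top'],a['at'][1],a['at'][0],0.0))
# tabs by colour, top
im=P['top']['image']; hsv=cv2.cvtColor(im,cv2.COLOR_RGB2HSV)
for c,lo,hi in(('blue',(105,120,80),(130,255,255)),('green',(45,120,80),(80,255,255)),('yellow',(22,120,120),(34,255,255)),('white',(0,0,200),(180,40,255))):
    m=cv2.inRange(hsv,lo,hi); m[:, :225]=0; m[:,315:]=0; m[:150]=0; m[255:]=0
    n,_,st,ce=cv2.connectedComponentsWithStats(m)
    for i in range(1,n):
        if st[i,4]>4: print(c,st[i].tolist(),ce[i].round(1),onz(P['top'],*ce[i],.04).round(4))
E
```

```text
green_board scene (0.72, [245.5, 142.6, 292.6, 206.5], np.int64(1643))
green_board top None
['scene'] [array([ 0.5658, -0.0779, -0.3534]), np.float64(3.8843), np.float64(1552.7285)]
['scene'] [array([ 0.5658, -0.0779, -0.3534]), np.float64(3.8843), np.float64(1552.7285)]
blue_board scene (0.79, [181.5, 106.8, 221.6, 162.7], np.int64(1292))
blue_board top (0.76, [438.1, 210.2, 494.9, 239.6], np.int64(1044))
['top'] [array([ 0.5141, -0.2843, -0.2537]), np.float64(5.4277), np.float64(963.2158)]
['scene'] [array([ 0.5131, -0.2881, -0.3071]), np.float64(18.9899), np.float64(1211.1222)]
['top', 'scene'] [array([ 0.5136, -0.2864, -0.2812]), np.float64(35.3839), np.float64(2174.3379)]
parts_tray 0.94 [0.59263847 0.46424776 0.        ]
heat_sink 0.96 [ 0.74599655 -0.07230687  0.        ]
blue [297, 216, 7, 10, 50] [300.3 221. ] [0.5014 0.1309 0.04  ]
blue [241, 226, 7, 9, 48] [244.  230.2] [0.4791 0.2765 0.04  ]
green [292, 183, 7, 8, 44] [294.9 186.6] [0.5905 0.1443 0.04  ]
green [236, 192, 6, 9, 43] [238.4 196.2] [0.5674 0.2913 0.04  ]
yellow [295, 199, 7, 10, 52] [297.7 203.5] [0.5465 0.1375 0.04  ]
yellow [238, 202, 51, 16, 299] [261.3 208.3] [0.5354 0.2318 0.04  ]
white [290, 166, 5, 8, 32] [292.  169.8] [0.6345 0.1516 0.04  ]
white [233, 176, 6, 8, 35] [235.5 179.2] [0.6121 0.2992 0.04  ]
```

```bash
cat >> h.py <<'E'
def cur():
    o=ctrl.get_obs(); return Rn.from_euler('xyz',o['orientation'],degrees=True).as_matrix(),np.array(o['tool_pos']),o
def boardtool(R,t,up=.087):
    # tool pose gripping a board with pose R,t
    return np.c_[-R[:,1],-R[:,0],-R[:,2]], t+R[:,2]*(up+.159)
def rel(Rt,pt,base=None):
    R0,p0=base if base else cur()[:2]
    return np.r_[R0.T@(pt-p0), Rn.from_matrix(R0.T@Rt).as_rotvec()].round(4)
def down(yaw): return Rn.from_euler('xyz',[180,0,yaw],degrees=True).as_matrix()
E
python3 - <<'E'
from h import *
p=ctrl.snapshot('wrist'); save(p,'w0'); R,t,o=cur()
Rc=np.array(p['R']); c=-Rc.T@p['t']
print('cam in tool',R.T@(c-t)); print('cam axes in tool\n',(R.T@Rc.T).round(3)); print(np.array(p['K']).round(1).tolist(),p['k1'])
# waypoints
Rg,tg=lean(.5658,-.0779,-.3534)
Rt,pt=boardtool(Rg,tg); print('grasp pose',pt,Rn.from_matrix(Rt).as_euler('xyz',degrees=True))
pre=pt+Rg[:,2]*.10
print('pre',pre)
print('via',rel(down(-60),np.array([.45,.35,.42])))
print('pre',rel(Rt,pre))
E
```

```text
cam in tool [0.07676738 0.0009469  0.01962145]
cam axes in tool
 [[ 0.    -0.959 -0.283]
 [ 1.     0.    -0.   ]
 [ 0.    -0.283  0.959]]
[[316.9, 0.0, 316.4], [0.0, 316.9, 197.3], [0.0, 0.0, 1.0]] 0.02037097385026466
grasp pose [ 0.45040122 -0.03533097  0.24304225] [-150.            0.         -110.24832848]
pre [ 0.40349115 -0.01802648  0.32964479]
via [ 3.540e-01  2.281e-01 -1.530e-02  1.000e-04 -0.000e+00  8.074e-01]
pre [0.3962 0.5966 0.075  0.3926 0.4398 1.6418]
```

View pics/w0.png

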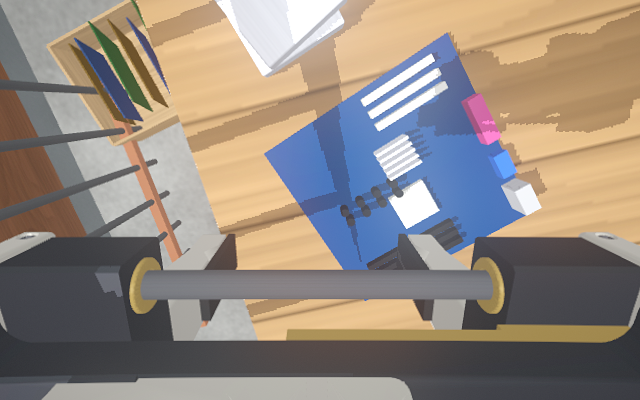

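The wrist view shows the blue motherboard look-alike at (390,160), with the fingers below row 235. I'll go over the rack first and look at it from there.

Run:
```python
from h import *
print(rel(down(-81),np.array([.53,.26,.42])))
```

```text
[ 4.5310e-01  2.9650e-01 -1.5300e-02  1.0000e-04 -0.0000e+00  1.1739e+00]
```

Emit:
carry_out(moves="0.087 0.453 0.297 -0.015 0 0 1.174; 0.087 0.453 0.297 -0.015 0 0 1.174; 0.087 0.453 0.297 -0.015 0 0 1.174; 0.087 0.453 0.297 -0.015 0 0 1.174; 0.087 0.453 0.297 -0.015 0 0 1.174; 0.087 0.453 0.297 -0.015 0 0 1.174; 0.087 0.453 0.297 -0.015 0 0 1.174; 0.087 0.453 0.297 -0.015 0 0 1.174; 0.087 0.453 0.297 -0.015 0 0 1.174; 0.087 0.453 0.297 -0.015 0 0 1.174; 0.087 0.453 0.297 -0.015 0 0 1.174; 0.087 0.453 0.297 -0.015 0 0 1.174; 0.087 0.453 0.297 -0.015 0 0 1.174; 0.087 0.453 0.297 -0.015 0 0 1.174; 0.087 0.453 0.297 -0.015 0 0 1.174")

```text
clock: 4.1
tool_pos: [0.5292, 0.2604, 0.4198]
orientation: [-180.0, 0.0, -80.9]
force: [-0.1, 0.6, -0.6]
opening: 0.0871
```

Run:
```python
from h import *
p=ctrl.snapshot('wrist'); R,t,o=cur(); print(o['clock'],t,o['orientation'],o['joint_pos'].round(1),o['force'])
save(p,'w1')
np.save('w1.npy',p,allow_pickle=True)
for l in('rack','yellow_board','green_mark','blue_mark'):
  for r in ctrl.mark_of(p,l)[:3]: print(l,round(r['confidence'],2),r['at'],onz(p,r['at'][1],r['at'][0],0 if l=='rack' else .008).round(4))
# predicted with top-derived pose
yaw=.152; c=np.array([.5347,.2111,0]); Rr=Rn.from_euler('z',yaw).as_matrix()
pts=[]
for k,x in enumerate((-.0675,-.0225,.0225,.0675)):
  pts+= [((0,0,255),np.array([[x,s*.048,.06] for s in(-1,1)])@Rr.T+c),((255,0,255),np.array([[x,s*.05,.008] for s in(-1,0,1)])@Rr.T+c)]
pts.append(((0,255,255),box(-.1,.1,-.078,.078,0,.008)@Rr.T+c))
overlay(p,pts,'w1o',(130,0,530,250),2)
```

```text
4.15 [0.52919272 0.26047663 0.41979381] [-1.79990564e+02  9.80160067e-03 -8.09083869e+01] [ 45.2  12.   -9.1  -0.  -68.8 -36.1] [ 0.49620672 -0.00874488  0.03831194]
rack 0.6 [126.0, 303.2] [0.5532 0.2125 0.    ]
yellow_board 0.57 [131.7, 319.0] [0.5331 0.2156 0.008 ]
```

View pics/w1o.png

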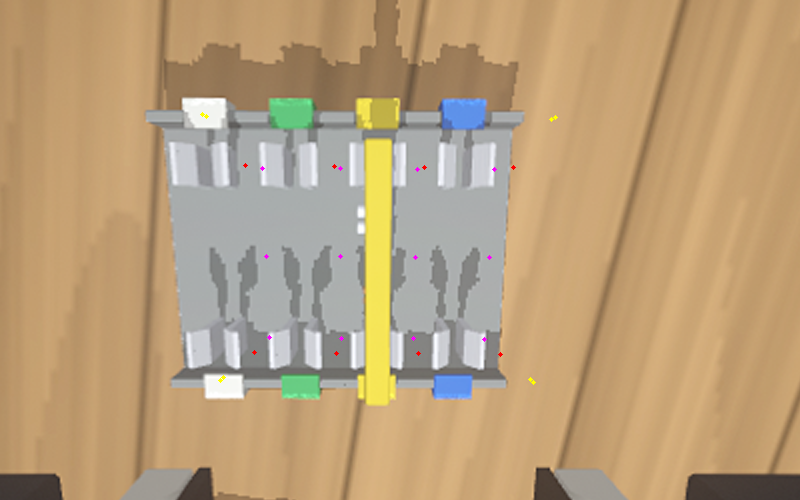

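I had mis-centred the rack: it should sit half-way between yellow and green. I'll refit it from the tabs in both views.

Run:
```python
from h import *
from scipy.optimize import least_squares
p=np.load('w1.npy',allow_pickle=True).item(); q=ctrl.snapshot('top'); s=ctrl.snapshot('scene')
def tabs(p,win):
    hsv=cv2.cvtColor(p['image'],cv2.COLOR_RGB2HSV); out={}
    for c,lo,hi in(('blue',(105,120,80),(130,255,255)),('green',(45,120,80),(80,255,255))):
        m=cv2.inRange(hsv,lo,hi); M=np.zeros_like(m); l,t,r,b=win; M[t:b,l:r]=m[t:b,l:r]
        n,_,st,ce=cv2.connectedComponentsWithStats(M)
        out[c]=[ce[i] for i in range(1,n) if st[i,4]>15]
    return out
W=tabs(p,(180,30,420,225)); T=tabs(q,(225,150,315,255)); S=tabs(s,(330,170,425,280))
print(W,T,S)
xs={'blue':-.0675,'green':.0225}
def model(v,yo):
    Rr=Rn.from_euler('z',v[2]).as_matrix(); c=np.r_[v[:2],0]
    return lambda x,sg: Rr@np.array([x,sg*v[4],v[3]])+c
def res(v,views):
    f=model(v,0); r=[]
    for P,D in views:
        for c,L in D.items():
            for pt in L:
                pr=[proj(P,f(xs[c],sg))[0]-pt for sg in(-1,1)]
                r+=list(min(pr,key=lambda a:abs(a).sum()))
    return np.array(r)
for nm,v in(('all',[(p,W),(q,T),(s,S)]),('wrist+top',[(p,W),(q,T)]),('wrist',[(p,W)])):
    r=least_squares(res,[.557,.214,.152,.035,.073],args=(v,)) ; print(nm,r.x.round(4),'rms px',np.sqrt((r.fun**2).mean()).round(2))
    if nm=='all': X=r.x
yaw=X[2]; c=np.r_[X[:2],0]; Rr=Rn.from_euler('z',yaw).as_matrix()
pts=[]
for k,x in enumerate((-.0675,-.0225,.0225,.0675)):
  pts+= [((0,0,255),np.array([[x,s*.048,.06] for s in(-1,1)])@Rr.T+c),((255,0,255),np.array([[x,s*.05,.008] for s in(-1,0,1)])@Rr.T+c)]
pts.append(((0,255,255),box(-.1,.1,-.078,.078,0,.008)@Rr.T+c))
overlay(p,pts,'w1o2',(130,0,530,250),2)
```

```text
{'blue': [array([361.14,  56.52]), array([355.87555556, 192.47555556])], 'green': [array([275.5       ,  56.32481752]), array([279.6557377 , 192.54098361])]} {'blue': [array([300.34, 220.96])], 'green': [array([294.88636364, 186.61363636]), array([238.40425532, 196.27659574])]} {'blue': [array([350.06976744, 194.48837209])], 'green': [array([343.42857143, 226.8       ]), array([407.94594595, 239.02702703])]}
all [0.5574 0.2137 0.1564 0.0384 0.074 ] rms px 0.23
wrist+top [0.5574 0.2137 0.1565 0.0385 0.074 ] rms px 0.25
wrist [0.5575 0.2136 0.1564 0.0383 0.074 ] rms px 0.1
```

View pics/w1o2.png

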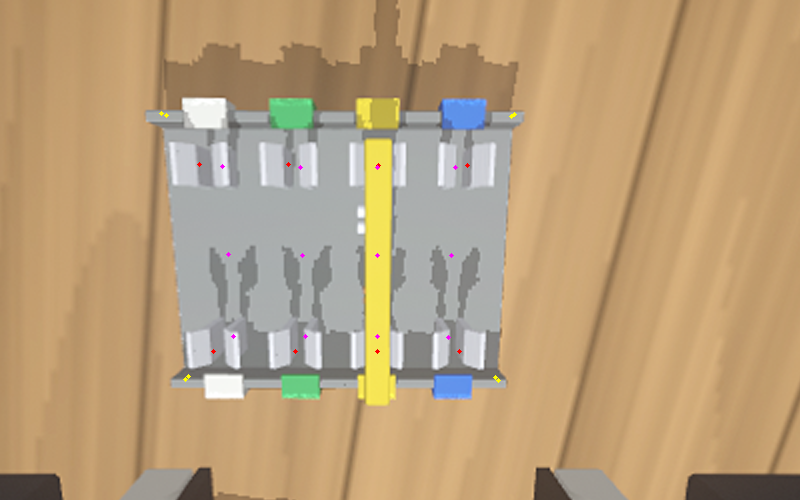

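Run:
```python
from h import *
Rg,tg=lean(.5658,-.0779,-.3534)
Rt,pt=boardtool(Rg,tg); print(rel(Rt,pt+Rg[:,2]*.11))
```

```text
[0.2523 0.1726 0.0814 0.512  0.1338 0.4992]
```

Emit:
carry_out(moves="0.087 0.252 0.173 0.081 0.512 0.134 0.499; 0.087 0.252 0.173 0.081 0.512 0.134 0.499; 0.087 0.252 0.173 0.081 0.512 0.134 0.499; 0.087 0.252 0.173 0.081 0.512 0.134 0.499; 0.087 0.252 0.173 0.081 0.512 0.134 0.499; 0.087 0.252 0.173 0.081 0.512 0.134 0.499; 0.087 0.252 0.173 0.081 0.512 0.134 0.499; 0.087 0.252 0.173 0.081 0.512 0.134 0.499; 0.087 0.252 0.173 0.081 0.512 0.134 0.499; 0.087 0.252 0.173 0.081 0.512 0.134 0.499; 0.087 0.252 0.173 0.081 0.512 0.134 0.499")

```text
clock: 5.55
tool_pos: [0.4154, -0.017, 0.3628]
orientation: [-151.9, -0.2, -110.3]
force: [-0.0, 0.5, -0.7]
opening: 0.0866
```

Run:
```python
from h import *
p=ctrl.snapshot('wrist'); R,t,o=cur(); print(o['clock'],t,o['orientation'],o['joint_pos'].round(1),o['force'])
save(p,'w2'); np.save('w2.npy',p,allow_pickle=True)
for r in ctrl.trace(p,'green_board')[:3]: print(r['confidence'],r['extent'],r['region'].sum())
Rg,tg=lean(.5658,-.0779,-.3534)
overlay(p,[((0,0,255),np.vstack(BOARD)@Rg.T+tg)],'w2o',None,1)
```

```text
5.6 [ 0.41536752 -0.01699195  0.36270183] [-151.92440883   -0.18636392 -110.27805634] [ 27.9 -11.1 -58.2  43.5 -30.8 -83.8] [ 0.08157     1.2339504  -0.33200837]
0.86 [151.1, 3.5, 259.0, 149.7] 8948
0.75 [457.1, 0.0, 637.3, 142.0] 21574
0.62 [320.8, 115.0, 344.3, 262.2] 2675
```

View pics/w2o.png

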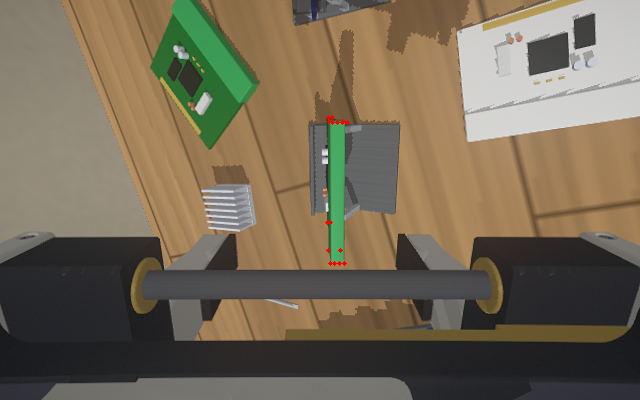

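```bash
cat > kin.py <<'E'
import numpy as np
from scipy.spatial.transform import Rotation as Rn
from scipy.optimize import least_squares
def fk(j,v,s4=1,s6=-1):
    a1,L1,L2,a3,h,d,lat,lat2=v; j=np.asarray(j,float)
    r=lambda ax,a: Rn.from_euler(ax,a,degrees=True).as_matrix()
    B=r('z',j[0]); U=B@r('y',j[1]); F=B@r('y',j[1]-j[2])
    W=F@r('x',s4*j[3]); G=W@r('y',-j[4]); T=G@r('x',s6*j[5])
    p=B@[a1,lat,h]+U@[0,0,L1]+F@[L2,0,a3]+W@[0,lat2,0]+T@[d,0,0]
    return np.c_[-T[:,1],-T[:,2],T[:,0]],p
E
python3 - <<'E'
from h import *
from kin import *
o=ctrl.get_obs(); 
D=[([92.7655,20.5889,.6344,-.0222,-70.1367,-16.5056],[.16028767,.65547927,.40374899],[179.9066,-.005869,-13.7477]),
([92.768,20.546,.682,0,-70.136,-16.507],[.16,.656,.405],[180,0,-13.739]),
(o['joint_pos'],o['tool_pos'],o['orientation'])]
print(o['joint_pos'])
for s4 in(1,-1):
    for dd in D: print(s4,Rn.from_matrix(fk(dd[0],[0]*8,s4)[0]).as_euler('xyz',degrees=True).round(2),np.round(dd[2],2))
E
```

```text
[ 27.93740745 -11.05385957 -58.21735759  43.51228579 -30.827781
 -83.78382861]
1 [ 1.7992e+02 -5.0000e-02 -1.3730e+01] [ 1.7991e+02 -1.0000e-02 -1.3750e+01]
1 [180.     0.   -13.74] [180.     0.   -13.74]
1 [152.46   5.63 177.16] [-151.93   -0.19 -110.28]
-1 [ 1.7991e+02 -1.0000e-02 -1.3750e+01] [ 1.7991e+02 -1.0000e-02 -1.3750e+01]
-1 [180.     0.   -13.74] [180.     0.   -13.74]
-1 [-151.93   -0.19 -110.28] [-151.93   -0.19 -110.28]
```

Run:
```python
from h import *
from kin import *
o=ctrl.get_obs()
D=[([92.768,20.546,.682,0,-70.136,-16.507],[.16,.656,.405],1),([45.2,12,-9.1,0,-68.8,-36.1],[.52919,.26048,.41979],.3),(o['joint_pos'],o['tool_pos'],1)]
for mode in('lat','lat2','both'):
    def full(v):
        w=np.array(v); 
        if mode=='lat': w[7]=0
        if mode=='lat2': w[6]=0
        return w
    f=lambda v: np.concatenate([k*(fk(j,full(v),-1)[1]-p) for j,p,k in D]+[1e-4*(np.array(v)-[.0,.4,.4,.0,.4,.1,-.1,-.1])])
    r=least_squares(f,[.0,.4,.4,.0,.4,.1,-.1,-.1]); print(mode,full(r.x).round(4),'res mm',(r.fun[:9]*1000).round(2))
```

```text
lat [ 0.2894  0.6224  0.0949  0.1477 -0.2337  0.0515 -0.1915  0.    ] res mm [ 0.03 -0.24 -0.65  0.51  0.71  2.26 -0.01 -0.03 -0.03]
lat2 [-5.000e-04  6.031e-01  4.635e-01  1.100e-03  1.971e-01  2.005e-01
  0.000e+00 -1.915e-01] res mm [ 0.04 -0.03 -0.08 -0.01  0.17  0.28 -0.   -0.   -0.  ]
both [-0.0419  0.6004  0.5161 -0.0198  0.2585  0.2218  0.0273 -0.2188] res mm [ 0.04  0.   -0.   -0.09  0.09  0.   -0.   -0.    0.  ]
```

```bash
cat >> kin.py <<'E'
V=np.array([-5e-4,.6031,.4635,.0011,.1971,.2005,0,-.1915])
LO=np.array([-176.03,-82.01,-58.28,-173.87,-174.79,-173.66]); HI=np.array([176.03,121.73,71.71,95.51,-.11,173.66])
def ik(R,p,seed=None,n=40,V=V):
    rng=np.random.default_rng(0); sols=[]
    def f(j):
        Rf,pf=fk(j,V,-1); return np.r_[(pf-p)*10,Rn.from_matrix(R.T@Rf).as_rotvec()*3]
    seeds=[seed] if seed is not None else []
    seeds+= [rng.uniform(LO,HI) for _ in range(n)]
    for s in seeds:
        r=least_squares(f,np.clip(s,LO+.01,HI-.01),bounds=(LO,HI),x_scale=60)
        if np.abs(r.fun).max()<2e-3 and not any(np.abs(q-r.x).max()<1 for q in sols): sols.append(r.x)
    return sols
E
python3 - <<'E'
from h import *
from kin import *
j=ctrl.get_obs()['joint_pos']
Rg,tg=lean(.5658,-.0779,-.3534); Rb,tb=lean(.5136,-.2864,-.27)
for nm,(R,t) in(('green',(Rg,tg)),('blue',(Rb,tb))):
  for off in(0,.03,.06,.11):
    for flip in(1,-1):
        Rt,p=boardtool(R,t); p=p+R[:,2]*off
        if flip<0: Rt=Rt@np.diag([-1,-1,1])
        print(nm,off,flip,[s.round(0).tolist() for s in ik(Rt,p,j)])
E
```

```text
green 0 1 []
green 0 -1 []
green 0.03 1 []
green 0.03 -1 []
green 0.06 1 []
green 0.06 -1 []
green 0.11 1 []
green 0.11 -1 []
blue 0 1 []
blue 0 -1 []
blue 0.03 1 []
blue 0.03 -1 []
blue 0.06 1 []
blue 0.06 -1 []
blue 0.11 1 [[-6.0, -10.0, -53.0, 15.0, -18.0, -23.0]]
blue 0.11 -1 [[-6.0, -10.0, -53.0, 15.0, -18.0, 157.0]]
```

```bash
cat >> kin.py <<'E'
def ikbest(R,p,seed,V=V,n=15):
    rng=np.random.default_rng(1)
    def f(j):
        Rf,pf=fk(j,V,-1); return np.r_[(pf-p)*10,Rn.from_matrix(R.T@Rf).as_rotvec()*3]
    best=None
    for s in [seed]+[rng.uniform(LO,HI) for _ in range(n)]:
        r=least_squares(f,np.clip(s,LO+.01,HI-.01),bounds=(LO,HI),x_scale=60)
        if best is None or r.cost<best.cost: best=r
    return best.x,np.linalg.norm(best.fun[:3])*100,np.degrees(np.linalg.norm(best.fun[3:])/3)
E
python3 - <<'E'
from h import *
from kin import *
o=ctrl.get_obs(); j=o['joint_pos']
R,t,_=cur(); print('self',ik(R,t,j,n=2))
Rg,tg=lean(.5658,-.0779,-.3534); Rb,tb=lean(.5136,-.2864,-.27)
for nm,(R,t) in(('green',(Rg,tg)),('blue',(Rb,tb))):
  for off in(0,.05,.1):
        Rt,p=boardtool(R,t); p=p+R[:,2]*off
        x,a,b=ikbest(Rt,p,j); print(nm,off,x.round(0),'mm',a.round(1),'deg',b.round(1))
for r in(.38,.4,.45):
    for z in(.2,.25,.3,.4): 
        x,a,b=ikbest(down(-80),np.array([r,0,z]),j); print(r,z,x.round(0),a.round(1),b.round(1))
E
```

```text
self [array([ 27.93719358, -11.05286196, -58.20913328,  43.50392984,
       -30.83292224, -83.77391492])]
green 0 [ -28.    7.  -49. -169.   -0.  174.] mm 20.0 deg 5.9
green 0.05 [ 22.  -3. -58.  43. -23. -81.] mm 27.3 deg 6.8
green 0.1 [ 28. -10. -58.  40. -30. -82.] mm 19.1 deg 4.4
blue 0 [-10.   6. -54.  14.  -1. -19.] mm 5.2 deg 2.6
blue 0.05 [-10.  -2. -58.  27.  -4. -32.] mm 1.8 deg 0.7
blue 0.1 [ -7.  -9. -54.  17. -16. -24.] mm 0.0 deg 0.0
0.38 0.2 [ 30.   8. -50.  -0. -32. -20.] 0.0 0.0
0.38 0.25 [ 30.   2. -47.  -0. -41. -20.] 0.0 0.0
0.38 0.3 [ 30.  -2. -43.  -0. -50. -20.] 0.0 0.0
0.38 0.4 [ 30.  -9. -34.   0. -65. -20.] 0.0 0.0
0.4 0.2 [ 29.  10. -48.   0. -32. -19.] 0.0 0.0
0.4 0.25 [ 29.   4. -44.   0. -41. -19.] 0.0 0.0
0.4 0.3 [ 29.  -0. -41.   0. -50. -19.] 0.0 0.0
0.4 0.4 [ 29.  -7. -32.  -0. -65. -19.] 0.0 0.0
0.45 0.2 [ 25.  14. -42.  -0. -34. -15.] 0.0 0.0
0.45 0.25 [ 25.   9. -39.   0. -42. -15.] 0.0 0.0
0.45 0.3 [ 25.   5. -35.   0. -50. -15.] 0.0 0.0
0.45 0.4 [ 25.  -1. -27.  -0. -64. -15.] 0.0 0.0
```

```bash
cat > scan.py <<'E'
from h import *
from kin import *
import sys
j=ctrl.get_obs()['joint_pos']
def gpose(R,t,th=0,dy=0,up=.087,delta=0,off=0):
    # th: in-plane turn about tool y; delta: tilt deficit about tool x (tool more vertical)
    T=np.c_[-R[:,1],-R[:,0],-R[:,2]]; g=t+R[:,2]*up+R[:,1]*dy
    T=T@Rn.from_euler('y',th,degrees=True).as_matrix()@Rn.from_euler('x',-delta,degrees=True).as_matrix()
    return T,g-T[:,2]*(.159+off)
if __name__=='__main__':
  B={'green':lean(.5658,-.0779,-.3534),'blue':lean(.5136,-.2864,-.27)}
  for nm,(R,t) in B.items():
    for delta in(0,8,15):
      for th in(-40,-20,0,20,40):
        row=[]
        for dy in(-.035,0,.035):
            for off in(0,.06):
                T,p=gpose(R,t,th,dy,.087,delta,off); x,a,b=ikbest(T,p,[10,5,-50,10,-15,-20],n=5); row.append('%4.0f/%2.0f'%(a,b))
        print(nm,'delta',delta,'th',th,' '.join(row))
E
time python3 scan.py
```

```text
green delta 0 th -40    0/ 0    0/ 0    0/ 0    0/ 0    0/ 0    0/ 0
green delta 0 th -20    0/ 0    0/ 0    0/ 0    0/ 0    2/ 1    2/ 1
green delta 0 th 0   16/ 7   26/ 7   14/ 7   26/ 6   21/ 8   24/ 6
green delta 0 th 20   28/ 5   15/ 3   19/ 4    5/ 1    9/ 2    0/ 0
green delta 0 th 40    0/ 0    0/ 0    0/ 0    0/ 0    0/ 0    0/ 0
green delta 8 th -40    0/ 0    0/ 0    0/ 0    0/ 0    0/ 0    0/ 0
green delta 8 th -20    0/ 0    0/ 0    0/ 0    0/ 0    0/ 0    0/ 0
green delta 8 th 0    8/ 2    0/ 0    8/ 2    0/ 0    6/ 2    0/ 0
green delta 8 th 20    0/ 0    0/ 0    0/ 0    0/ 0    0/ 0    0/ 0
green delta 8 th 40    0/ 0    0/ 0    0/ 0    0/ 0    0/ 0    0/ 0
green delta 15 th -40    0/ 0    0/ 0    0/ 0    0/ 0    0/ 0    0/ 0
green delta 15 th -20    0/ 0    0/ 0    0/ 0    0/ 0    0/ 0    0/ 0
green delta 15 th 0    0/ 0    0/ 0    0/ 0    0/ 0    0/ 0    0/ 0
green delta 15 th 20    0/ 0    0/ 0    0/ 0    0/ 0    0/ 0    0/ 0
green delta 15 th 40    0/ 0    0/ 0    0/ 0    0/ 0    0/ 0    0/ 0
blue delta 0 th -40    0/ 0    0/ 0    0/ 0    0/ 0    0/ 0    0/ 0
blue
[... 283 characters left out ...]
    0/ 0    0/ 0    0/ 0    0/ 0    0/ 0    0/ 0
blue delta 8 th -20    0/ 0    0/ 0    0/ 0    0/ 0    0/ 0    0/ 0
blue delta 8 th 0    0/ 0    0/ 0    0/ 0    0/ 0    0/ 0    0/ 0
blue delta 8 th 20   23/ 5   11/ 2   22/ 5   10/ 2   21/ 5    9/ 2
blue delta 8 th 40   25/ 4   13/ 2   20/ 3    7/ 1   13/ 2    0/ 0
blue delta 15 th -40    0/ 0    0/ 0    0/ 0    0/ 0    0/ 0    0/ 0
blue delta 15 th -20    0/ 0    0/ 0    0/ 0    0/ 0    0/ 0    0/ 0
blue delta 15 th 0    0/ 0    0/ 0    0/ 0    0/ 0    0/ 0    0/ 0
blue delta 15 th 20    0/ 0    0/ 0    0/ 0    0/ 0    0/ 0    0/ 0
blue delta 15 th 40    0/ 0    0/ 0    0/ 0    0/ 0    0/ 0    0/ 0
real	1m42.276s
user	1m39.520s
sys	0m0.251s
```

Run:
```python
from h import *
from kin import *
from scan import gpose
p=np.load('w2.npy',allow_pickle=True).item()
hsv=cv2.cvtColor(p['image'],cv2.COLOR_RGB2HSV)
m=cv2.inRange(hsv,(40,90,60),(85,255,255)); M=np.zeros_like(m); M[112:266,318:350]=m[112:266,318:350]
M=cv2.medianBlur(M,3); print(M.sum()/255)
for q in range(2):
  r=fit([p],[M>0],RAIL,lean,[.5658,-.0779,-.3534],[.005,.005,.05]); print(np.round(r[0],4),r[1:])
r=fit([p],[M>0],RAIL,lambda x,y,yaw,z:lean(x,y,yaw,z),[.5658,-.0779,-.3534,.03],[.005,.005,.05,.005]); print(np.round(r[0],4),r[1:])
Rg,tg=lean(.5658,-.0779,-.3534)
slot=lambda x:(Rn.from_euler('z',.1564).as_matrix(), np.array([.5574,.2137,.008])+Rn.from_euler('z',.1564).as_matrix()@[x,0,0])
Rb,tb=lean(.5136,-.2864,-.27)
up=lambda P,dz:(P[0],P[1]+np.array([0,0,dz]))
for th in(-25,-20):
  print('th',th); s=ctrl.get_obs()['joint_pos']
  seq=[('g pre',(Rg,tg),.06),('g grasp',(Rg,tg),0),('g lift',up((Rg,tg),.10),0)]
  vert=Rn.from_euler('z',-.353).as_matrix()
  seq+=[('g vert',(vert,tg+np.array([0,.02,.12])),0),('slot hi',up(slot(.0225),.12),0),('slot in',slot(.0225),0),('slot out',slot(.0225),.1),
   ('b pre',(Rb,tb),.06),('b grasp',(Rb,tb),0),('b lift',up((Rb,tb),.10),0),('slotb hi',up(slot(-.0675),.12),0),('slotb in',slot(-.0675),0),('out',slot(-.0675),.1)]
  for n,(R,t),off in seq:
    T,pp=gpose(R,t,th,0,.088,0,off); x,a,b=ikbest(T,pp,s,n=0)
    if a>1: x,a,b=ikbest(T,pp,s,n=12); n+=' *jump'
    print(n,x.round(0),a.round(1),b.round(1),pp.round(3)); s=x
```

```text
2353.0
[ 0.5663 -0.0784 -0.3312] (np.float64(20.480007846265483), np.float64(2182.5852807334604))
[ 0.5663 -0.0784 -0.3312] (np.float64(20.480007846265483), np.float64(2182.5852807334604))
[ 0.5668 -0.0781 -0.3318  0.0292] (np.float64(19.658522707690715), np.float64(2182.5852807334604))
th -25
g pre [ -3.  -2. -36. -40. -25.  22.] 0.0 0.0 [ 0.399 -0.115  0.278]
g grasp [ -4.   6. -34. -49. -22.  32.] 0.0 0.0 [ 0.434 -0.101  0.231]
g lift [  4.  -4. -35. -28. -26.   4.] 0.0 0.0 [ 0.434 -0.101  0.331]
g vert [ -3.  11.  -8. -26. -66.  -7.] 0.0 0.0 [ 0.543 -0.121  0.382]
slot hi [ 23.  17.  -3. -27. -67.  -4.] 0.0 0.0 [0.59  0.151 0.36 ]
slot in [ 22.  24.  -9. -30. -56.   3.] 0.0 0.0 [0.59  0.151 0.24 ]
slot out [ 19.  18.  -4. -27. -66.   1.] 0.0 0.0 [0.597 0.109 0.331]
b pre [-42.  11. -20. -46. -54.  59.] 0.0 0.0 [ 0.351 -0.337  0.278]
b grasp [-39.  15. -21. -49. -48.  62.] 0.0 0.0 [ 0.384 -0.32   0.231]
b lift [-36.   7. -17. -43. -55.  50.] 0.0 0.0 [ 0.384 -0.32   0.331]
slotb hi [ 25.   9. -13. -27. -64.  -5.] 0.0 0.0 [0.501 0.137 0.36 ]
slotb in [ 24.  17. -19. -31. -51.   4.] 
[... 295 characters left out ...]
0.088  0.336]
g vert [  1.  10.  -9. -21. -65. -13.] 0.0 0.0 [ 0.547 -0.109  0.387]
slot hi [ 26.  16.  -4. -21. -65.  -9.] 0.0 0.0 [0.588 0.163 0.365]
slot in [ 26.  23. -10. -24. -53.  -3.] 0.0 0.0 [0.588 0.163 0.245]
slot out [ 23.  17.  -5. -22. -64.  -5.] 0.0 0.0 [0.593 0.13  0.339]
b pre [-37.   8. -23. -42. -47.  53.] 0.0 0.0 [ 0.352 -0.319  0.284]
b grasp [-34.  13. -24. -46. -41.  57.] 0.0 0.0 [ 0.385 -0.307  0.236]
b lift [-32.   4. -20. -38. -48.  43.] 0.0 0.0 [ 0.385 -0.307  0.336]
slotb hi [ 29.   8. -15. -21. -62. -11.] 0.0 0.0 [0.499 0.149 0.365]
slotb in [ 29.  16. -21. -25. -49.  -4.] 0.0 0.0 [0.499 0.149 0.245]
out [ 25.   9. -16. -22. -60.  -6.] 0.0 0.0 [0.505 0.116 0.339]
```

```bash
cat > poses.py <<'E'
from h import *
from kin import *
from scan import gpose
G=lean(.566,-.0781,-.338); 
Rr=Rn.from_euler('z',.1564).as_matrix()
slot=lambda x,dz=0:(Rr, np.array([.5574,.2137,.008+dz])+Rr@[x,0,0])
up=lambda P,dz:(P[0],P[1]+np.array([0,0,dz]))
E
python3 - <<'E'
from poses import *
vert=Rn.from_euler('z',-.34).as_matrix()
W1=gpose(vert,G[1]+np.array([-.03,-.02,.10]),-25,0,.088)
W2=gpose(*G,-25,0,.088,0,.07)
s=ctrl.get_obs()['joint_pos']
for W in(W1,W2): x,a,b=ikbest(*W,s,n=0); print(x.round(),a,b); s=x; print(rel(*W), W[1])
print(rel(*W2,base=W1))
E
```

```text
[ -8.  11. -10. -27. -66.  -1.] 2.3610191932795496e-12 1.0136132718249509e-13
[ 0.1014 -0.1251  0.0677 -0.4849 -0.4342  0.0942] [ 0.5135909  -0.16144963  0.36210294]
[ -5.  -3. -36. -40. -27.  23.] 1.1325499295668597e-12 7.930442816706064e-14
[ 0.1039  0.0219  0.0756  0.0305 -0.447  -0.0195] [ 0.39449655 -0.12040236  0.28594903]
[ 0.0331  0.126   0.0686  0.4737 -0.0005 -0.2231]
```

Emit:
carry_out(moves="0.087 0.101 -0.125 0.068 -0.485 -0.434 0.094; 0.087 0.101 -0.125 0.068 -0.485 -0.434 0.094; 0.087 0.101 -0.125 0.068 -0.485 -0.434 0.094; 0.087 0.101 -0.125 0.068 -0.485 -0.434 0.094; 0.087 0.101 -0.125 0.068 -0.485 -0.434 0.094; 0.087 0.101 -0.125 0.068 -0.485 -0.434 0.094; 0.087 0.101 -0.125 0.068 -0.485 -0.434 0.094; 0.087 0.101 -0.125 0.068 -0.485 -0.434 0.094; 0.087 0.101 -0.125 0.068 -0.485 -0.434 0.094; 0.087 0.101 -0.125 0.068 -0.485 -0.434 0.094")

```text
clock: 6.65
tool_pos: [0.5128, -0.1614, 0.3617]
orientation: [-179.9, 24.9, -109.5]
force: [-0.1, 1.0, -0.2]
opening: 0.0869
```

Run:
```python
from poses import *
R,t,o=cur(); print(o['clock'],t,o['orientation'].round(1),o['joint_pos'].round(1))
W2=gpose(*G,-25,0,.088,0,.07); print(rel(*W2))
W3=gpose(*G,-25,0,.088,0,.0); print(rel(*W3,base=W2))
```

```text
6.65 [ 0.51279712 -0.16138107  0.3616552 ] [-179.9   24.9 -109.5] [ -7.9  10.7 -10.4 -26.8 -66.1  -1.2]
[ 0.0327  0.1253  0.0682  0.4728 -0.0034 -0.2231]
[-0.    0.    0.07  0.    0.    0.  ]
```

Emit:
carry_out(moves="0.087 0.033 0.125 0.068 0.473 -0.003 -0.223; 0.087 0.033 0.125 0.068 0.473 -0.003 -0.223; 0.087 0.033 0.125 0.068 0.473 -0.003 -0.223; 0.087 0.033 0.125 0.068 0.473 -0.003 -0.223; 0.087 0.033 0.125 0.068 0.473 -0.003 -0.223; 0.087 0.033 0.125 0.068 0.473 -0.003 -0.223; 0.087 0.033 0.125 0.068 0.473 -0.003 -0.223; 0.087 0.033 0.125 0.068 0.473 -0.003 -0.223")

```text
clock: 7.45
tool_pos: [0.3963, -0.1211, 0.2869]
orientation: [-147.5, 21.6, -96.2]
force: [0.3, 0.5, -0.5]
opening: 0.087
```

Run:
```python
from poses import *
p=ctrl.snapshot('wrist'); R,t,o=cur(); print(o['clock'],t,o['orientation'].round(1),o['joint_pos'].round(1))
np.save('w3.npy',p,allow_pickle=True)
overlay(p,[((0,0,255),np.vstack(BOARD)@G[0].T+G[1])],'w3o',None,1)
W3=gpose(*G,-25,0,.088); print(rel(*W3))
```

```text
7.5 [ 0.3960931  -0.1211789   0.28669096] [-147.5   21.6  -96.2] [ -4.7  -2.4 -35.6 -39.7 -27.6  23. ]
[-0.0001  0.0019  0.0699 -0.      0.0023 -0.0012]
```

View pics/w3o.png

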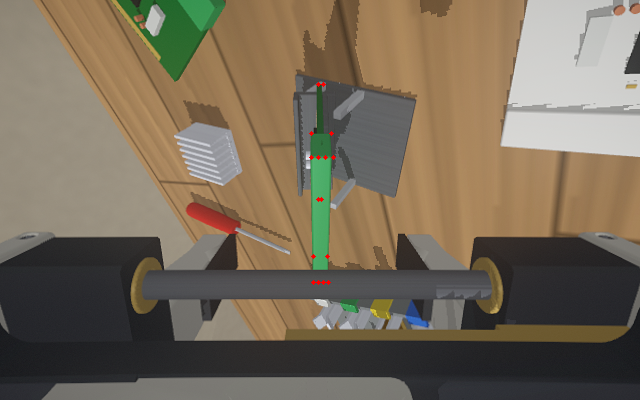

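Emit:
carry_out(moves="0.087 0 0.001 0.03 0 0 0; 0.087 0 0.001 0.055 0 0 0; 0.087 0 0.001 0.07 0 0 0; 0.087 0 0.001 0.07 0 0 0; 0.087 0 0.001 0.07 0 0 0")

```text
clock: 8.0
tool_pos: [0.4344, -0.1037, 0.2308]
orientation: [-147.6, 21.6, -96.3]
force: [0.4, 0.0, 0.1]
opening: 0.0871
```

Run:
```python
from poses import *
p=ctrl.snapshot('wrist'); R,t,o=cur(); print(o['clock'],t,o['force'],o['joint_pos'].round(1)); save(p,'w4')
W3=gpose(*G,-25,0,.088); print(rel(*W3))
```

```text
8.05 [ 0.43419697 -0.10364213  0.23131103] [0.44678884 0.58229248 1.39698521] [ -5.1   6.6 -33.1 -49.5 -23.2  34.1]
[-0.0005  0.0003  0.0004 -0.0001  0.002  -0.0015]
```

View pics/w4.png

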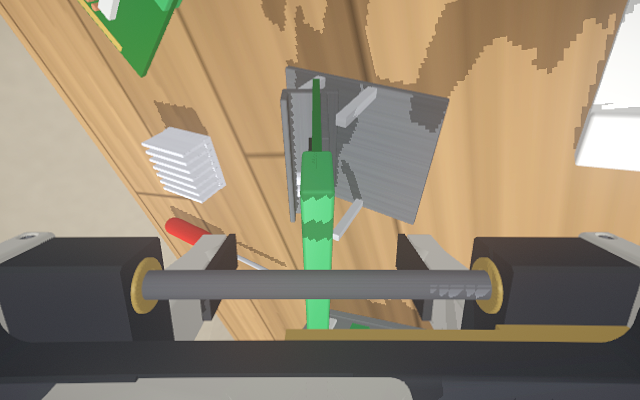

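The rail at column 318 is centred between the jaws, so I'll close.

Emit:
carry_out(moves="0 0 0 0 0 0 0; 0 0 0 0 0 0 0; 0 0 0 0 0 0 0; 0 0 0 0 0 0 0; 0 0 0 0 0 0 0; 0 0 0 0 0 0 0; 0 0 0 0 0 0 0; 0 0 0 0 0 0 0; 0 0 0 0 0 0 0; 0 0 0 0 0 0 0")

```text
clock: 9.05
tool_pos: [0.4342, -0.1033, 0.231]
orientation: [-147.5, 21.6, -96.2]
force: [0.1, 0.4, -1.6]
opening: 0.0124
```

Run:
```python
from poses import *
R,t,o=cur(); print(o['clock'],t,o['force'],o['moment'],o['opening'])
# lift along board's own z
W=gpose(*G,-25,0,.088)
Lb=(G[0],G[1]+G[0][:,2]*.05)
L1=gpose(*Lb,-25,0,.088); print('slide',rel(*L1,base=W))
L2=gpose(*up(Lb,.07),-25,0,.088); print('lift',rel(*L2,base=W))
vert=Rn.from_euler('z',-.2).as_matrix()
V=gpose(vert,np.array([.56,-.05,.15]),-25,0,.088); print('vert',rel(*V,base=W),V[1])
H=gpose(*slot(.0225,.115),-25,0,.088); print('slot hi from vert',rel(*H,base=V))
s=o['joint_pos']
for n,w in(('W',W),('L1',L1),('L2',L2),('V',V),('H',H)): s,a,b=ikbest(*w,s,n=0); print(n,s.round(),a.round(2),b.round(2))
```

```text
9.05 [ 0.43421884 -0.10332413  0.23102376] [ 0.09107211  0.35049941 -1.64022613] [-0.88772418  2.1138268   0.133667  ] 0.012436236228509713
slide [-0.0211  0.     -0.0453  0.      0.      0.    ]
lift [-0.0468 -0.035  -0.1003  0.      0.      0.    ]
vert [-0.0548 -0.1711 -0.058  -0.5308 -0.0361  0.0987] [ 0.54665016 -0.11585685  0.38210294]
slot hi from vert [-0.2333  0.0104  0.1386 -0.1506  0.     -0.323 ]
W [ -5.   7. -33. -49. -23.  34.] 0.0 0.0
L1 [  1.  -1. -37. -39. -22.  18.] 0.0 0.0
L2 [  6.  -8. -37. -25. -27.   1.] 0.0 0.0
V [ -3.  12.  -6. -26. -70.   0.] 0.0 0.0
H [ 23.  17.  -3. -27. -66.  -4.] 0.0 0.0
```

Emit:
carry_out(moves="0 -0.002 0 -0.004 0 0 0; 0 -0.006 0 -0.012 0 0 0; 0 -0.010 0 -0.022 0 0 0; 0 -0.015 0 -0.033 0 0 0; 0 -0.021 0 -0.045 0 0 0; 0 -0.027 -0.008 -0.058 0 0 0; 0 -0.034 -0.018 -0.072 0 0 0; 0 -0.041 -0.027 -0.087 0 0 0; 0 -0.046 -0.034 -0.098 0 0 0; 0 -0.047 -0.035 -0.100 0 0 0; 0 -0.047 -0.035 -0.100 0 0 0")

```text
clock: 10.15
tool_pos: [0.4102, -0.0948, 0.3442]
orientation: [-147.5, 21.6, -96.2]
force: [-0.1, 0.2, -3.1]
opening: 0.0122
```

Run:
```python
from poses import *
p=ctrl.snapshot('wrist'); R,t,o=cur(); print(o['clock'],t,o['force'],o['moment'],o['opening'],o['joint_pos'].round(1)); save(p,'w5')
p=ctrl.snapshot('scene'); cv2.imwrite('pics/s5.png',cv2.resize(cv2.cvtColor(p['image'],cv2.COLOR_RGB2BGR)[40:290,110:430],None,fx=2.4,fy=2.4,interpolation=cv2.INTER_CUBIC))
vert=Rn.from_euler('z',-.2).as_matrix()
V=gpose(vert,np.array([.56,-.05,.15]),-25,0,.088); print('vert',rel(*V))
```

```text
10.2 [ 0.41017859 -0.09487181  0.34360556] [-0.71825511 -0.17969165 -2.15783707] [-0.93441741  2.35304581 -0.00783678] 0.01168757909969297 [  5.6  -8.3 -36.8 -25.5 -26.9   1.1]
vert [-0.0089 -0.1368  0.0417 -0.5297 -0.0336  0.0972]
```

View pics/w5.png

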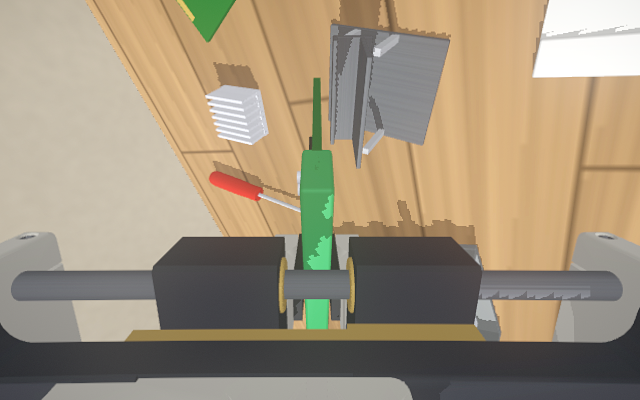

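View pics/s5.png

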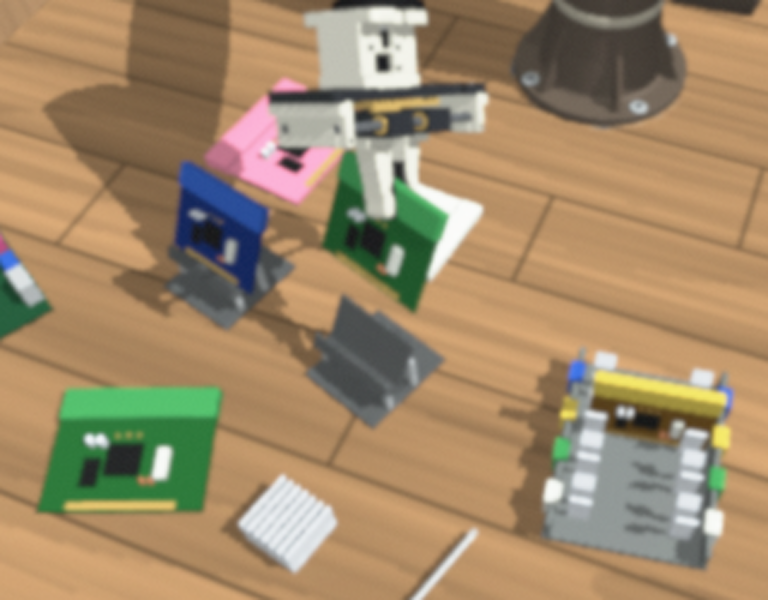

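The wrist view shows the green board gripped at columns 303–332, lifted clear of its stand. Next I'll turn it upright.

Emit:
carry_out(moves="0 -0.001 -0.011 0.003 -0.042 -0.003 0.008; 0 -0.002 -0.027 0.008 -0.106 -0.007 0.019; 0 -0.003 -0.048 0.015 -0.185 -0.012 0.034; 0 -0.004 -0.068 0.021 -0.265 -0.017 0.049; 0 -0.006 -0.089 0.027 -0.344 -0.022 0.063; 0 -0.007 -0.109 0.033 -0.424 -0.027 0.078; 0 -0.008 -0.126 0.038 -0.487 -0.031 0.089; 0 -0.009 -0.137 0.042 -0.53 -0.034 0.097; 0 -0.009 -0.137 0.042 -0.53 -0.034 0.097")

```text
clock: 11.15
tool_pos: [0.5493, -0.1163, 0.381]
orientation: [179.9, 25.0, -101.5]
force: [0.8, -0.1, -3.8]
opening: 0.0121
```

Run:
```python
from poses import *
R,t,o=cur(); print(o['clock'],t,o['orientation'].round(1),o['opening'],o['joint_pos'].round(1))
H=gpose(*slot(.0225,.115),-25,0,.088); print('slot hi',rel(*H),H[1])
```

```text
11.15 [ 0.54932164 -0.11625896  0.38103275] [ 179.9   25.  -101.5] 0.012069147643799643 [ -2.9  12.3  -5.7 -26.4 -70.2   0.1]
slot hi [-0.2336  0.0131  0.1376 -0.1489  0.0006 -0.3239] [0.59009208 0.15082854 0.35510294]
```

Emit:
carry_out(moves="0 -0.012 0.001 0.007 -0.008 0 -0.016; 0 -0.035 0.002 0.021 -0.022 0 -0.049; 0 -0.065 0.004 0.039 -0.042 0 -0.091; 0 -0.098 0.006 0.058 -0.063 0 -0.136; 0 -0.131 0.007 0.077 -0.083 0 -0.181; 0 -0.164 0.009 0.096 -0.104 0 -0.227; 0 -0.192 0.011 0.113 -0.122 0 -0.266; 0 -0.215 0.012 0.127 -0.137 0 -0.298; 0 -0.229 0.013 0.135 -0.146 0 -0.317; 0 -0.234 0.013 0.138 -0.149 0 -0.324; 0 -0.234 0.013 0.138 -0.149 0 -0.324; 0 -0.234 0.013 0.138 -0.149 0 -0.324")

```text
clock: 12.35
tool_pos: [0.588, 0.1512, 0.3571]
orientation: [-179.8, 25.0, -80.9]
force: [-0.5, 0.1, -2.4]
opening: 0.0117
```

```bash
cat >> poses.py <<'E'
def upr(x,y,yaw,z,pit=0,rol=0): return (Rn.from_euler('z',yaw)*Rn.from_euler('y',pit)*Rn.from_euler('x',rol)).as_matrix(),np.array([x,y,z])
E
python3 - <<'E'
from poses import *
R,t,o=cur(); print(o['clock'],t,o['orientation'].round(2),o['opening'],o['force'])
P={n:ctrl.snapshot(n) for n in('wrist','top','scene')}
Rs,ts=slot(.0225,.115)
for n,p in P.items():
    np.save('q_%s.npy'%n,p,allow_pickle=True)
    q=proj(p,np.vstack(BOARD)@Rs.T+ts); l,tt=q.min(0)-60; r,b=q.max(0)+60
    cr=(max(l,0),max(tt,0),min(r,640),min(b,400)); k=3 if n!='wrist' else 1
    sl=slot(.0225); 
    overlay(p,[((0,0,255),np.vstack(BOARD)@Rs.T+ts),((255,0,255),np.array([[.0,y,z] for y in(-.048,.048) for z in(0,.052)])@sl[0].T+sl[1])],'q_'+n,cr if k>1 else None,k)
E
```

```text
12.35 [0.58801231 0.15118034 0.35711152] [-179.78   24.96  -80.95] 0.011720925908344794 [-0.50363304  0.05106975 -2.40135185]
```

View pics/q_wrist.png

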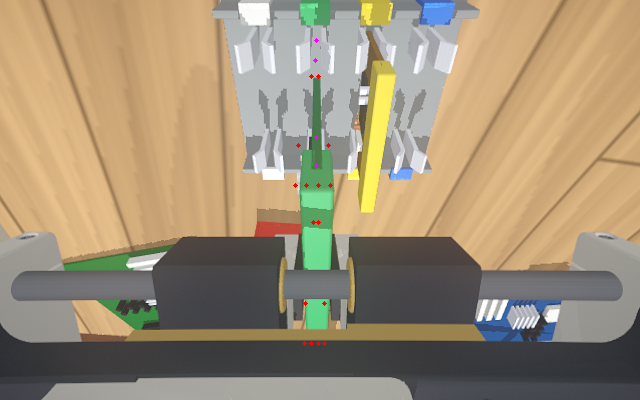

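View pics/q_scene.png

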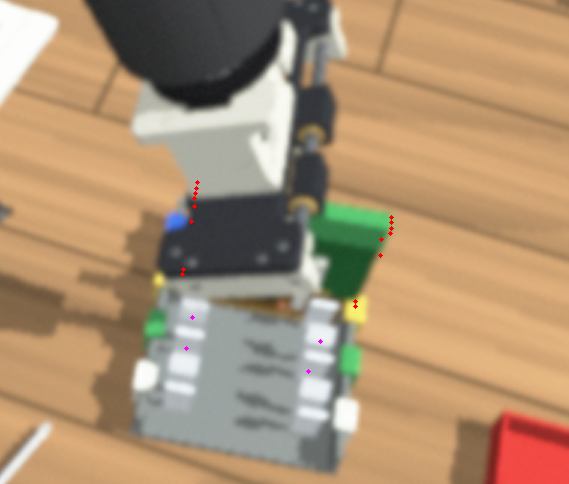

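View pics/q_top.png

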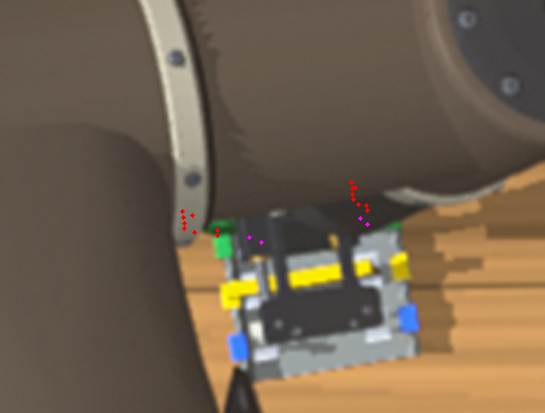

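Run:
```python
from poses import *
R,t,o=cur(); print(o['clock'],t,o['orientation'].round(2),o['force'])
for dz in(.115,.065,.03,.012,.0):
    H=gpose(*slot(.0225,dz),-25,0,.088); print(dz,rel(*H),H[1])
```

```text
12.5 [0.58824519 0.15088764 0.35732568] [-179.76   24.97  -80.98] [ 0.76679089  0.03710993 -1.98090947]
0.115 [ 0.0013 -0.0018  0.0019 -0.0037 -0.0006  0.0009] [0.59009208 0.15082854 0.35510294]
0.065 [ 0.0224 -0.0016  0.0472 -0.0037 -0.0006  0.0009] [0.59009208 0.15082854 0.30510294]
0.03 [ 0.0371 -0.0015  0.0789 -0.0037 -0.0006  0.0009] [0.59009208 0.15082854 0.27010294]
0.012 [ 0.0447 -0.0014  0.0952 -0.0037 -0.0006  0.0009] [0.59009208 0.15082854 0.25210294]
0.0 [ 0.0498 -0.0014  0.1061 -0.0037 -0.0006  0.0009] [0.59009208 0.15082854 0.24010294]
```

Emit:
carry_out(moves="0 0.003 -0.002 0.006 -0.004 0 0.001; 0 0.007 -0.002 0.014 -0.004 0 0.001; 0 0.012 -0.002 0.025 -0.004 0 0.001; 0 0.016 -0.002 0.034 -0.004 0 0.001; 0 0.020 -0.002 0.042 -0.004 0 0.001; 0 0.022 -0.002 0.047 -0.004 0 0.001; 0 0.022 -0.002 0.047 -0.004 0 0.001; 0 0.022 -0.002 0.047 -0.004 0 0.001; 0 0.022 -0.002 0.047 -0.004 0 0.001")

```text
clock: 13.4
tool_pos: [0.5906, 0.1522, 0.3057]
orientation: [-180.0, 25.0, -80.9]
force: [0.4, 0.6, -2.5]
opening: 0.0118
```

Run:
```python
from poses import *
p=ctrl.snapshot('wrist')
R,t,o=cur(); print(o['clock'],t,o['orientation'].round(2),o['force'])
Rs,ts=slot(.0225,.065); sl=slot(.0225)
overlay(p,[((0,0,255),np.vstack(BOARD)@Rs.T+ts),((255,0,255),np.array([[.0,y,z] for y in(-.048,.048) for z in(0,.052)])@sl[0].T+sl[1])],'r_wrist',(220,0,420,240),3)
for dz in(.03,.012,.0):
    H=gpose(*slot(.0225,dz),-25,0,.088); print(dz,rel(*H),H[1])
```

```text
13.45 [0.5906264  0.1521725  0.30577388] [-179.98   24.98  -80.94] [-0.09388207 -0.48429729 -2.91453532]
0.03 [ 0.0162  0.0008  0.0318  0.0004 -0.0004  0.0015] [0.59009208 0.15082854 0.27010294]
0.012 [ 0.0238  0.0008  0.0481  0.0004 -0.0004  0.0015] [0.59009208 0.15082854 0.25210294]
0.0 [ 0.0289  0.0008  0.059   0.0004 -0.0004  0.0015] [0.59009208 0.15082854 0.24010294]
```

View pics/r_wrist.png

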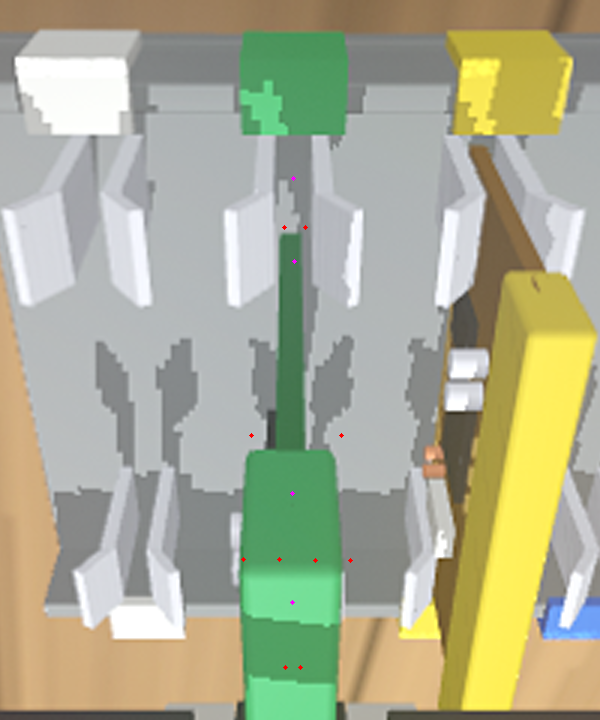

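Emit:
carry_out(moves="0 0.002 0.001 0.004 0 0 0.001; 0 0.005 0.001 0.010 0 0 0.001; 0 0.009 0.001 0.018 0 0 0.001; 0 0.013 0.001 0.026 0 0 0.001; 0 0.017 0.001 0.034 0 0 0.001; 0 0.020 0.001 0.041 0 0 0.001; 0 0.023 0.001 0.046 0 0 0.001; 0 0.024 0.001 0.048 0 0 0.001; 0 0.024 0.001 0.048 0 0 0.001; 0 0.024 0.001 0.048 0 0 0.001")

```text
clock: 14.45
tool_pos: [0.5898, 0.1505, 0.2518]
orientation: [180.0, 25.0, -81.0]
force: [-0.2, 0.9, -2.3]
opening: 0.0119
```

Run:
```python
from poses import *
R,t,o=cur(); print(o['clock'],t,o['orientation'].round(2),o['force'],o['moment'],o['opening'])
for dz in(0,):
    H=gpose(*slot(.0225,dz),-25,0,.088); print(dz,rel(*H),H[1])
print('1mm down world in tool',R.T@[0,0,-.001])
```

```text
14.45 [0.58982864 0.15049649 0.25178338] [179.96  24.97 -81.02] [-0.21619528  0.90059692 -2.30735659] [-1.62580015 -0.32665756 -0.0037204 ] 0.011930083814740046
0 [ 0.0047 -0.0003  0.0107  0.0009 -0.0005  0.0002] [0.59009208 0.15082854 0.24010294]
1mm down world in tool [ 4.22129576e-04 -6.79164020e-07  9.06535250e-04]
```

Free of contact so far. I'll lower it slowly towards the floor and watch the force.

Emit:
carry_out(moves="0 0.001 0 0.002 0 0 0; 0 0.002 0 0.004 0 0 0; 0 0.003 0 0.006 0 0 0; 0 0.0035 0 0.0075 0 0 0; 0 0.004 0 0.009 0 0 0; 0 0.0045 0 0.0095 0 0 0; 0 0.0045 0 0.0095 0 0 0; 0 0.0045 0 0.0095 0 0 0")

```text
clock: 15.25
tool_pos: [0.5897, 0.1504, 0.241]
orientation: [179.9, 25.0, -81.0]
force: [0.0, 0.2, -2.3]
opening: 0.0123
```

Run:
```python
from poses import *
R,t,o=cur(); print(o['clock'],t,o['force'],o['moment'],o['opening'])
```

```text
15.25 [0.58968211 0.15037375 0.24103893] [ 0.01884201  0.16115008 -2.28731012] [-1.61932175 -0.31171638 -0.01149236] 0.012265839226842679
```

Emit:
carry_out(moves="0 0.0004 0 0.001 0 0 0; 0 0.0004 0 0.001 0 0 0; 0 0.0008 0 0.0018 0 0 0; 0 0.0008 0 0.0018 0 0 0")

```text
clock: 15.65
tool_pos: [0.5899, 0.1503, 0.2402]
orientation: [-180.0, 25.0, -81.0]
force: [-1.8, -1.8, 5.4]
opening: 0.0119
```

Emit:
carry_out(moves="0 0.0002 0 0.0005 0 0 0; 0 0.0002 0 0.0005 0 0 0; 0 0.0004 0 0.001 0 0 0; 0 0.0004 0 0.001 0 0 0")

```text
clock: 16.05
tool_pos: [0.5899, 0.1503, 0.2401]
orientation: [-179.9, 25.0, -80.9]
force: [-3.4, -3.1, 13.4]
opening: 0.012
```

Contact is at TCP z 0.2401, exactly the nominal seated height, with about 15 N on the floor. I'll release gently to a limited opening because the yellow board is next door.

Emit:
carry_out(moves="0 -0.0002 0 -0.0006 0 0 0; 0.026 -0.0002 0 -0.0006 0 0 0; 0.026 -0.0002 0 -0.0006 0 0 0; 0.026 -0.0002 0 -0.0006 0 0 0; 0.026 -0.0002 0 -0.0006 0 0 0; 0.026 -0.0002 0 -0.0006 0 0 0")

```text
clock: 16.65
tool_pos: [0.5896, 0.1504, 0.2384]
orientation: [179.9, 25.0, -81.0]
force: [0.2, -0.4, -0.5]
opening: 0.0261
```

Run:
```python
from poses import *
p=ctrl.snapshot('wrist')
R,t,o=cur(); print(o['clock'],t,o['force'],o['moment'],o['opening'],o['joint_pos'].round(1))
Rs,ts=slot(.0225,0)
overlay(p,[((0,0,255),np.vstack(BOARD)@Rs.T+ts)],'u_wrist',(180,0,460,400),2)
```

```text
16.7 [0.58961598 0.15041778 0.23837004] [-0.1403471  -0.06497876  0.27618732] [-1.31578855 -0.28152654 -0.00732101] 0.02594220823837529 [ 22.2  23.9  -8.5 -29.9 -55.5   3.5]
```

View pics/u_wrist.png

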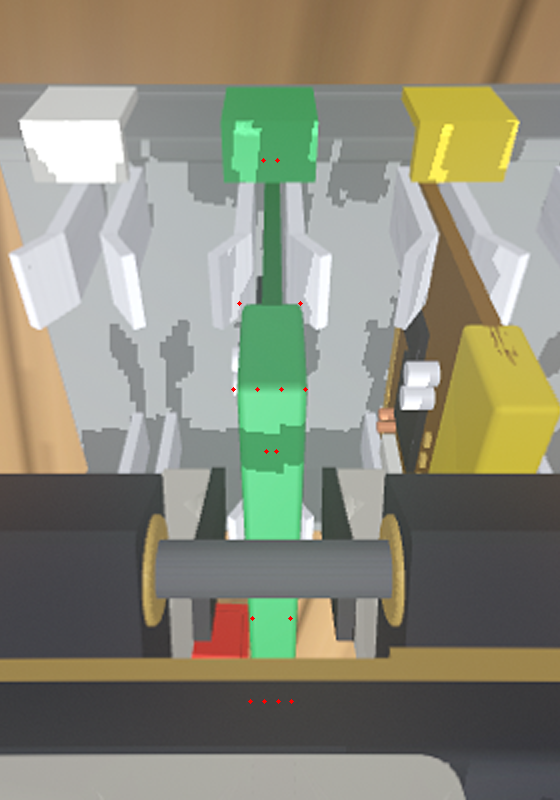

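The board is seated and freed, with the rail centred in the green slot at about (271,350) in the crop. I'll retreat straight out along the tool axis.

Emit:
carry_out(moves="0.026 0 0 -0.01 0 0 0; 0.026 0 0 -0.03 0 0 0; 0.026 0 0 -0.06 0 0 0; 0.06 0 0 -0.09 0 0 0; 0.087 0 0 -0.12 0 0 0; 0.087 0 0 -0.13 0 0 0; 0.087 0 0 -0.13 0 0 0; 0.087 0 0 -0.13 0 0 0")

```text
clock: 17.5
tool_pos: [0.598, 0.0963, 0.3558]
orientation: [179.9, 25.0, -81.1]
force: [0.0, -0.6, -0.4]
opening: 0.0607
```

Run:
```python
from poses import *
R,t,o=cur(); print(o['clock'],t,o['orientation'].round(1),o['opening'],o['joint_pos'].round(1))
B=lean(.5136,-.2864,-.275)
vert=Rn.from_euler('z',-.27).as_matrix()
W1=gpose(vert,B[1]+np.array([-.03,-.02,.10]),-20,0,.088); W2=gpose(*B,-20,0,.088,0,.07)
print(rel(*W1),W1[1]); s=o['joint_pos']
for w in(W1,W2): s,a,b=ikbest(*w,s,n=0); print(s.round(),a,b)
```

```text
17.5 [0.59797357 0.09627772 0.3557856 ] [179.9  25.  -81.1] 0.06067975710512833 [ 17.5  17.3  -2.2 -26.6 -68.9   0.9]
[ 0.3845  0.1983 -0.1916  0.1651  0.0854  0.3935] [ 0.46909482 -0.35881102  0.36741113]
[-26.  17.  -2. -20. -75.  17.] 1.6653345369377348e-13 2.4398540323417986e-14
[-37.   7. -23. -42. -48.  53.] 5.480815135254376e-10 4.042139280042596e-11
```

Emit:
carry_out(moves="0.087 0.077 0.040 -0.038 0.033 0.017 0.079; 0.087 0.154 0.079 -0.077 0.066 0.034 0.157; 0.087 0.231 0.119 -0.115 0.099 0.051 0.236; 0.087 0.308 0.159 -0.153 0.132 0.068 0.315; 0.087 0.385 0.198 -0.192 0.165 0.085 0.394; 0.087 0.385 0.198 -0.192 0.165 0.085 0.394; 0.087 0.385 0.198 -0.192 0.165 0.085 0.394; 0.087 0.385 0.198 -0.192 0.165 0.085 0.394; 0.087 0.385 0.198 -0.192 0.165 0.085 0.394; 0.087 0.385 0.198 -0.192 0.165 0.085 0.394; 0.087 0.385 0.198 -0.192 0.165 0.085 0.394; 0.087 0.385 0.198 -0.192 0.165 0.085 0.394; 0.087 0.385 0.198 -0.192 0.165 0.085 0.394; 0.087 0.385 0.198 -0.192 0.165 0.085 0.394")

```text
clock: 18.9
tool_pos: [0.4704, -0.3584, 0.3679]
orientation: [-180.0, 20.0, -105.4]
force: [1.3, 0.3, 0.1]
opening: 0.0872
```

Run:
```python
from poses import *
P={n:ctrl.snapshot(n) for n in('wrist','top','scene')}
R,t,o=cur(); print(o['clock'],t,o['orientation'].round(1),o['opening'],o['joint_pos'].round(1))
p=P['wrist']; np.save('w6.npy',p,allow_pickle=True)
B=lean(.5136,-.2864,-.275)
overlay(p,[((0,0,255),np.vstack(BOARD)@B[0].T+B[1])],'w6o',None,1)
W2=gpose(*B,-20,0,.088,0,.07); print(rel(*W2))
r=cv2.hconcat([cv2.resize(cv2.cvtColor(P['top']['image'],cv2.COLOR_RGB2BGR)[140:260,210:330],(400,400)),cv2.resize(cv2.cvtColor(P['scene']['image'],cv2.COLOR_RGB2BGR)[170:290,315:435],(400,400))]); cv2.imwrite('pics/after_g.png',r)
```

```text
19.05 [ 0.47038864 -0.35869178  0.36839736] [-179.9   20.  -105.4] 0.08697188315017822 [-26.3  17.3  -2.2 -20.3 -75.4  17. ]
[ 0.0223  0.1297  0.0724  0.4932  0.0019 -0.1731]
```

View pics/w6o.png

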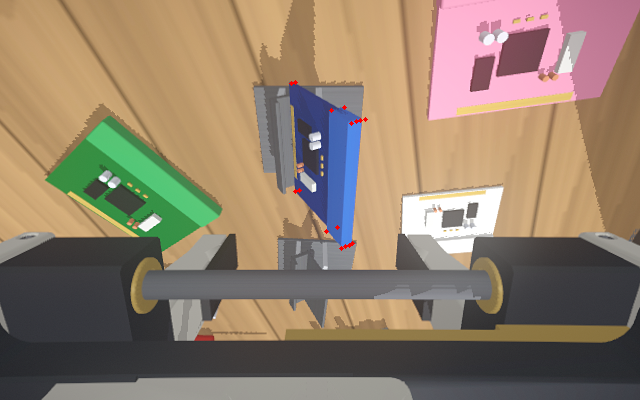

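View pics/after_g.png

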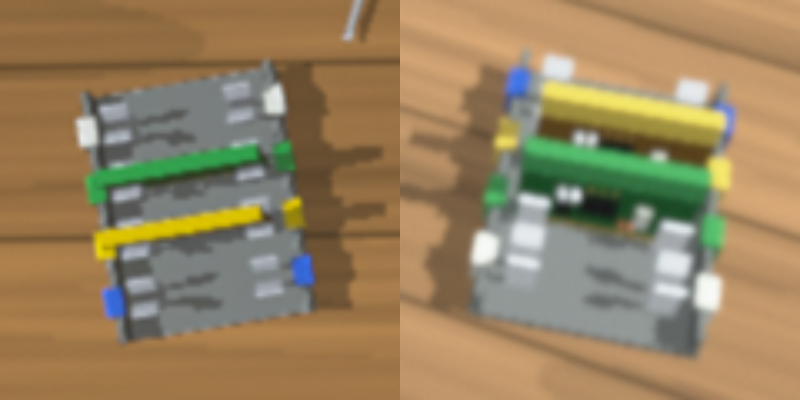

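The green board stands in the green slot and the yellow one is untouched. I'll refine the blue pose from this view.

Run:
```python
from poses import *
p=np.load('w6.npy',allow_pickle=True).item()
hsv=cv2.cvtColor(p['image'],cv2.COLOR_RGB2HSV)
m=cv2.inRange(hsv,(105,110,40),(130,255,255)); M=np.zeros_like(m); M[70:260,280:375]=m[70:260,280:375]
# rail: brighter blue
a=p['image'][180]; print([tuple(int(c) for c in a[x]) for x in range(310,362,4)])
M=cv2.morphologyEx(M,cv2.MORPH_CLOSE,np.ones((13,13),np.uint8)); print((M>0).sum())
r=fit([p],[M>0],BOARD,lean,[.5136,-.2864,-.275],[.005,.005,.05]); print(np.round(r[0],4),r[1:])
B=lean(*r[0])
overlay(p,[((0,0,255),np.vstack(BOARD)@B[0].T+B[1])],'w6p',(240,60,400,270),3)
W2=gpose(*B,-20,0,.088,0,.07); print(rel(*W2))
```

```text
[(183, 184, 181), (53, 63, 114), (58, 68, 127), (56, 63, 116), (56, 63, 114), (68, 102, 178), (68, 103, 180), (69, 104, 180), (70, 104, 180), (82, 139, 232), (83, 140, 233), (83, 138, 231), (206, 168, 126)]
7281
[ 0.5144 -0.286  -0.2536] (np.float64(563.0656304780263), np.float64(7017.485013656564))
[ 0.0248  0.1273  0.0715  0.4861 -0.0037 -0.1927]
```

View pics/w6p.png

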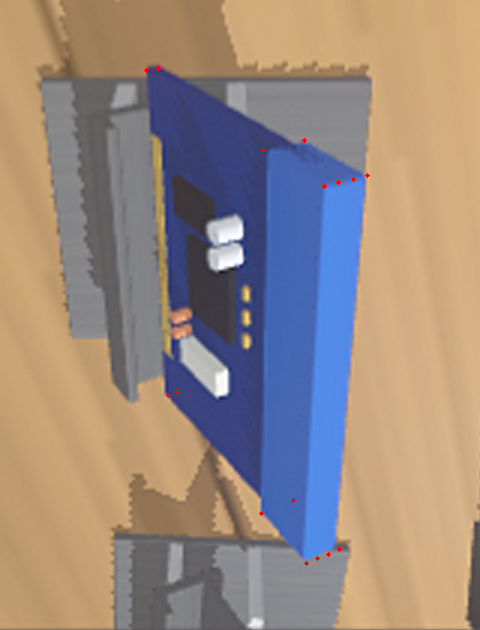

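Run:
```python
from poses import *
p=np.load('w6.npy',allow_pickle=True).item()
C=[((.006,-.06,.1),(322,187)),((-.006,-.06,.1),(366,176)),((.006,.06,.1),(302,560)),((-.006,.06,.1),(333,549)),((.006,-.06,.074),(267,150)),((.006,.06,.074),(262,512)),((.002,-.06,0),(149,68)),((.002,.06,0),(168,393))]
L=np.array([c[0] for c in C]); q=np.array([[c[1][0]/3+240-.5,c[1][1]/3+60-.5] for c in C])
f=lambda v:(proj(p,L@lean(*v[:3])[0].T+np.r_[v[:2],.03])-q).ravel()
r=least_squares(f,[.514,-.286,-.26]); print(r.x.round(4),r.fun.reshape(-1,2).round(1).tolist())
g=lambda v:(proj(p,L@(Rn.from_euler('z',v[2])*Rn.from_euler('y',v[3])).as_matrix().T+np.r_[v[:2],v[4]])-q).ravel()
r2=least_squares(g,[.514,-.286,-.26,-.52,.03]); print(r2.x.round(4),r2.fun.reshape(-1,2).round(1).tolist())
B=lean(*r.x); W2=gpose(*B,-20,0,.088,0,.07); print(rel(*W2))
```

```text
[ 0.5146 -0.2865 -0.2624] [[0.9, -0.3], [0.6, -0.2], [0.5, 1.0], [1.1, -0.0], [-0.9, -0.2], [-1.1, 0.2], [-0.8, 0.1], [-0.9, 0.3]]
[ 0.5139 -0.2856 -0.2626 -0.5112  0.0281] [[0.4, -0.1], [0.1, 0.1], [0.2, 0.6], [0.8, -0.4], [-0.8, -0.0], [-1.1, -0.3], [0.4, 0.2], [0.0, -0.1]]
[ 0.024   0.1277  0.0718  0.489  -0.0014 -0.1846]
```

Emit:
carry_out(moves="0.087 0.024 0.128 0.072 0.489 -0.001 -0.185; 0.087 0.024 0.128 0.072 0.489 -0.001 -0.185; 0.087 0.024 0.128 0.072 0.489 -0.001 -0.185; 0.087 0.024 0.128 0.072 0.489 -0.001 -0.185; 0.087 0.024 0.128 0.072 0.489 -0.001 -0.185; 0.087 0.024 0.128 0.072 0.489 -0.001 -0.185; 0.087 0.024 0.128 0.072 0.489 -0.001 -0.185; 0.087 0.024 0.128 0.072 0.489 -0.001 -0.185; 0.087 0.024 0.128 0.072 0.489 -0.001 -0.185; 0.087 0.024 0.128 0.072 0.489 -0.001 -0.185")

```text
clock: 20.05
tool_pos: [0.3477, -0.3232, 0.2921]
orientation: [-148.5, 17.2, -94.8]
force: [0.3, 0.3, 0.1]
opening: 0.0867
```

Run:
```python
from poses import *
p=ctrl.snapshot('wrist'); R,t,o=cur(); print(o['clock'],t,o['orientation'].round(1),o['joint_pos'].round(1))
B=lean(.5144,-.2863,-.2625)
overlay(p,[((0,0,255),np.vstack(BOARD)@B[0].T+B[1])],'w7o',(160,0,480,340),2)
W3=gpose(*B,-20,0,.088); print(rel(*W3))
```

```text
20.1 [ 0.34761016 -0.32325249  0.29213192] [-148.5   17.2  -94.8] [-37.6   7.  -22.8 -41.7 -48.2  53.2]
[-0.0008 -0.0002  0.0698  0.0007 -0.0005 -0.0004]
```

View pics/w7o.png

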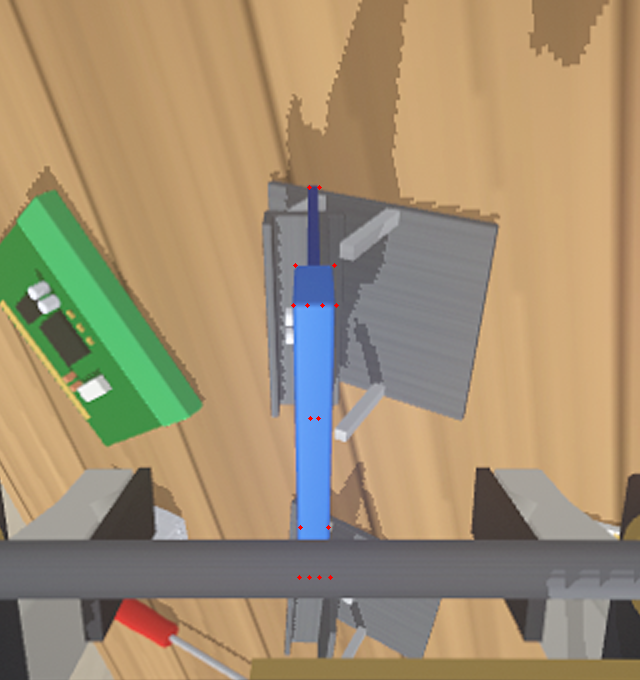

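The prediction matches the rail, at columns 294–333 in the crop. I'll descend and close.

Emit:
carry_out(moves="0.087 -0.001 0 0.03 0 0 0; 0.087 -0.001 0 0.055 0 0 0; 0.087 -0.001 0 0.07 0 0 0; 0.087 -0.001 0 0.07 0 0 0; 0.087 -0.001 0 0.07 0 0 0; 0 -0.001 0 0.07 0 0 0; 0 -0.001 0 0.07 0 0 0; 0 -0.001 0 0.07 0 0 0; 0 -0.001 0 0.07 0 0 0; 0 -0.001 0 0.07 0 0 0; 0 -0.001 0 0.07 0 0 0; 0 -0.001 0 0.07 0 0 0; 0 -0.001 0 0.07 0 0 0; 0 -0.001 0 0.07 0 0 0; 0 -0.001 0 0.07 0 0 0")

```text
clock: 21.6
tool_pos: [0.3853, -0.3079, 0.2355]
orientation: [-148.5, 17.2, -94.8]
force: [-0.9, 0.1, 1.6]
opening: 0.0127
```

Run:
```python
from poses import *
R,t,o=cur(); print(o['clock'],t,o['force'],o['moment'],o['opening'],o['joint_pos'].round(1))
B=lean(.5144,-.2863,-.2625)
W=gpose(*B,-20,0,.088); print('err',rel(*W))
Lb=(B[0],B[1]+B[0][:,2]*.05)
L1=gpose(*Lb,-20,0,.088); print('slide',rel(*L1,base=W))
L2=gpose(*up(Lb,.07),-20,0,.088); print('lift',rel(*L2,base=W))
vert=Rn.from_euler('z',-.1).as_matrix()
V=gpose(vert,np.array([.50,-.22,.16]),-20,0,.088); print('vert from L2',rel(*V,base=L2),V[1])
H=gpose(*slot(-.0675,.125),-20,0,.088); print('slot hi from vert',rel(*H,base=V),H[1])
s=o['joint_pos']
for n,w in(('W',W),('L1',L1),('L2',L2),('V',V),('H',H)): s,a,b=ikbest(*w,s,n=0); print(n,s.round(),a.round(2),b.round(2))
```

```text
21.6 [ 0.38533209 -0.30785722  0.23554163] [-0.92248418  0.0537809   1.61467425] [-0.56287168  1.27574293 -0.01361679] 0.012650109794476363 [-34.3  13.  -23.5 -46.2 -41.4  56.9]
err [ 0.0001 -0.0003  0.0001  0.0001 -0.0009 -0.0007]
slide [-0.0171  0.     -0.047   0.      0.      0.    ]
lift [-0.0378 -0.035  -0.104   0.      0.      0.    ]
vert from L2 [-0.0509 -0.1294  0.0384 -0.5452 -0.0425  0.0295] [ 0.49457094 -0.27410952  0.39741113]
slot hi from vert [-0.3872  0.0377  0.1697 -0.0877 -0.     -0.2409] [0.49919446 0.14946854 0.37041113]
W [-34.  13. -24. -46. -41.  57.] 0.0 0.0
L1 [-34.   7. -24. -43. -45.  52.] 0.0 0.0
L2 [-33.   2. -21. -37. -51.  43.] 0.0 0.0
V [-17.  14.  -3. -20. -78.  17.] 0.0 0.0
H [ 29.   8. -14. -21. -63. -11.] 0.0 0.0
```

Emit:
carry_out(moves="0 -0.001 0 -0.004 0 0 0; 0 -0.004 0 -0.012 0 0 0; 0 -0.008 0 -0.022 0 0 0; 0 -0.012 0 -0.033 0 0 0; 0 -0.017 0 -0.046 0 0 0; 0 -0.022 -0.008 -0.060 0 0 0; 0 -0.027 -0.018 -0.075 0 0 0; 0 -0.033 -0.027 -0.090 0 0 0; 0 -0.037 -0.034 -0.102 0 0 0; 0 -0.038 -0.035 -0.104 0 0 0; 0 -0.038 -0.035 -0.104 0 0 0; 0 -0.038 -0.035 -0.104 0 0 0")

```text
clock: 22.8
tool_pos: [0.3608, -0.3009, 0.3482]
orientation: [-148.5, 17.3, -94.8]
force: [-0.1, 0.7, -2.6]
opening: 0.012
```

Run:
```python
from poses import *
p=ctrl.snapshot('wrist'); R,t,o=cur(); print(o['clock'],t,o['force'],o['opening']); save(p,'w8')
vert=Rn.from_euler('z',-.1).as_matrix()
V=gpose(vert,np.array([.50,-.22,.16]),-20,0,.088); print('vert',rel(*V))
for f in(.08,.2,.35,.5,.65,.8,.92,1): print((f*rel(*V)).round(3).tolist())
```

```text
22.85 [ 0.360859   -0.30093571  0.3479636 ] [ 0.1092662  -0.32701237 -1.51580329] 0.01215851854970643
vert [-0.0509 -0.1305  0.0377 -0.5437 -0.0424  0.0277]
[-0.004, -0.01, 0.003, -0.043, -0.003, 0.002]
[-0.01, -0.026, 0.008, -0.109, -0.008, 0.006]
[-0.018, -0.046, 0.013, -0.19, -0.015, 0.01]
[-0.025, -0.065, 0.019, -0.272, -0.021, 0.014]
[-0.033, -0.085, 0.025, -0.353, -0.028, 0.018]
[-0.041, -0.104, 0.03, -0.435, -0.034, 0.022]
[-0.047, -0.12, 0.035, -0.5, -0.039, 0.025]
[-0.051, -0.13, 0.038, -0.544, -0.042, 0.028]
```

View pics/w8.png

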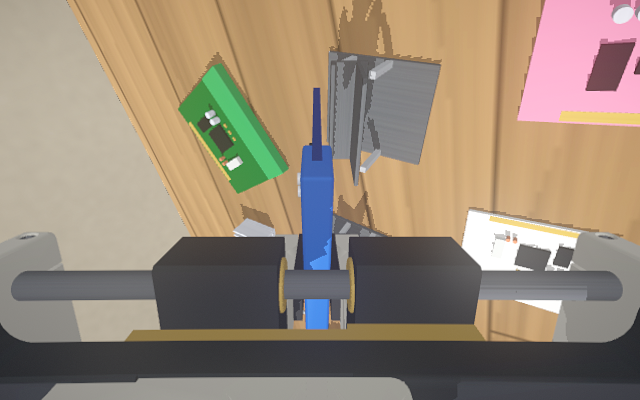

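The blue board is gripped at columns 303–332 and clear of its stand.

Emit:
carry_out(moves="0 -0.004 -0.010 0.003 -0.043 -0.003 0.002; 0 -0.010 -0.026 0.008 -0.109 -0.008 0.006; 0 -0.018 -0.046 0.013 -0.190 -0.015 0.010; 0 -0.025 -0.065 0.019 -0.272 -0.021 0.014; 0 -0.033 -0.085 0.025 -0.353 -0.028 0.018; 0 -0.041 -0.104 0.030 -0.435 -0.034 0.022; 0 -0.047 -0.120 0.035 -0.500 -0.039 0.025; 0 -0.051 -0.130 0.038 -0.544 -0.042 0.028; 0 -0.051 -0.130 0.038 -0.544 -0.042 0.028; 0 -0.051 -0.130 0.038 -0.544 -0.042 0.028; 0 -0.051 -0.130 0.038 -0.544 -0.042 0.028")

```text
clock: 23.95
tool_pos: [0.494, -0.2742, 0.3974]
orientation: [-179.9, 19.9, -95.8]
force: [-0.7, -0.5, -1.0]
opening: 0.0119
```

Run:
```python
from poses import *
R,t,o=cur(); print(o['clock'],t,o['orientation'].round(1),o['force'],o['opening'],o['joint_pos'].round(1))
H=gpose(*slot(-.0675,.125),-20,0,.088); r=rel(*H); print(r)
for f in(.04,.12,.22,.33,.44,.55,.66,.77,.87,.95,1): print((f*r).round(3).tolist())
```

```text
23.95 [ 0.49401006 -0.27415534  0.39743773] [-179.9   19.9  -95.8] [-0.67583887 -0.48101481 -1.03894751] 0.011850194236445687 [-17.4  13.7  -3.2 -20.  -77.9  16.7]
[-0.3875  0.0375  0.1693 -0.0888 -0.0011 -0.2415]
[-0.016, 0.002, 0.007, -0.004, -0.0, -0.01]
[-0.046, 0.004, 0.02, -0.011, -0.0, -0.029]
[-0.085, 0.008, 0.037, -0.02, -0.0, -0.053]
[-0.128, 0.012, 0.056, -0.029, -0.0, -0.08]
[-0.17, 0.016, 0.074, -0.039, -0.0, -0.106]
[-0.213, 0.021, 0.093, -0.049, -0.001, -0.133]
[-0.256, 0.025, 0.112, -0.059, -0.001, -0.159]
[-0.298, 0.029, 0.13, -0.068, -0.001, -0.186]
[-0.337, 0.033, 0.147, -0.077, -0.001, -0.21]
[-0.368, 0.036, 0.161, -0.084, -0.001, -0.229]
[-0.388, 0.038, 0.169, -0.089, -0.001, -0.242]
```

Emit:
carry_out(moves="0 -0.016 0.002 0.007 -0.004 0 -0.010; 0 -0.046 0.004 0.020 -0.011 0 -0.029; 0 -0.085 0.008 0.037 -0.020 0 -0.053; 0 -0.128 0.012 0.056 -0.029 0 -0.080; 0 -0.170 0.016 0.074 -0.039 0 -0.106; 0 -0.213 0.021 0.093 -0.049 -0.001 -0.133; 0 -0.256 0.025 0.112 -0.059 -0.001 -0.159; 0 -0.298 0.029 0.130 -0.068 -0.001 -0.186; 0 -0.337 0.033 0.147 -0.077 -0.001 -0.210; 0 -0.368 0.036 0.161 -0.084 -0.001 -0.229; 0 -0.388 0.038 0.169 -0.089 -0.001 -0.242; 0 -0.388 0.038 0.169 -0.089 -0.001 -0.242; 0 -0.388 0.038 0.169 -0.089 -0.001 -0.242; 0 -0.388 0.038 0.169 -0.089 -0.001 -0.242")

```text
clock: 25.35
tool_pos: [0.4986, 0.1493, 0.3716]
orientation: [-180.0, 20.0, -81.0]
force: [0.1, -0.4, -2.3]
opening: 0.0116
```

Run:
```python
from poses import *
p=ctrl.snapshot('wrist')
R,t,o=cur(); print(o['clock'],t,o['orientation'].round(2),o['opening'],o['force'])
# predicted board from the measured tool
Tn,pn=gpose(*slot(-.0675,.125),-20,0,.088); sl=slot(-.0675)
Rs,ts=slot(-.0675,.125); Rm=R@Tn.T@Rs; tm=t+R@Tn.T@(ts-pn)
overlay(p,[((0,0,255),np.vstack(BOARD)@Rm.T+tm),((255,0,255),np.array([[.0,y,z] for y in(-.048,.048) for z in(0,.052)])@sl[0].T+sl[1])],'x_wrist',(180,0,460,260),2.8)
for dz in(.065,.012,.0):
    H=gpose(*slot(-.0675,dz),-20,0,.088); print(dz,rel(*H),H[1])
```

```text
25.4 [0.49882525 0.14915032 0.37161546] [-179.96   19.98  -81.01] 0.011979434995481231 [-0.42856771 -0.48316743 -1.50988819]
0.065 [ 0.0207 -0.0004  0.0576 -0.0005 -0.0004  0.0004] [0.49919446 0.14946854 0.31041113]
0.012 [ 0.0388 -0.0003  0.1074 -0.0005 -0.0004  0.0004] [0.49919446 0.14946854 0.25741113]
0.0 [ 0.0429 -0.0003  0.1187 -0.0005 -0.0004  0.0004] [0.49919446 0.14946854 0.24541113]
```

View pics/x_wrist.png

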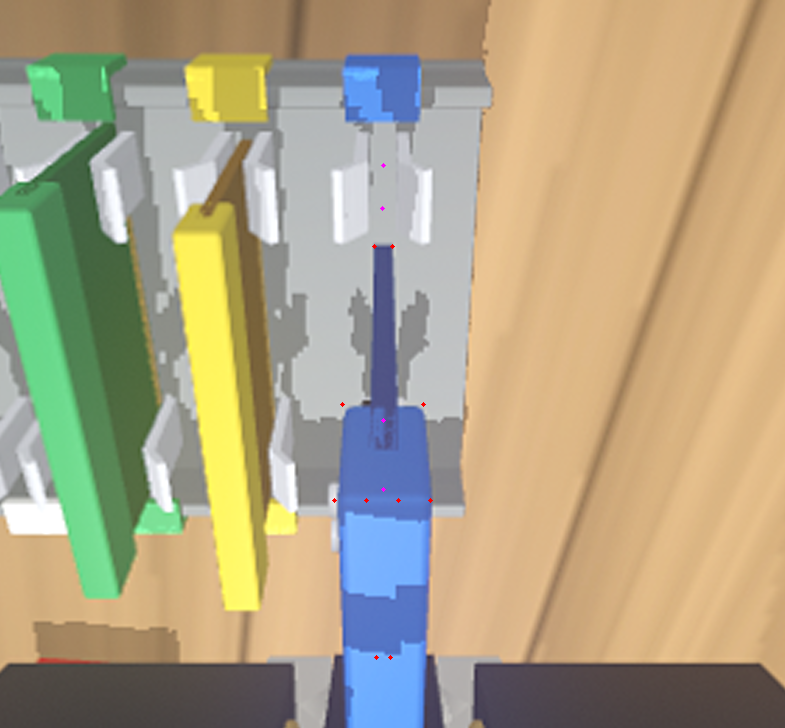

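Aligned over the blue slot. I'll descend into the lips.

Emit:
carry_out(moves="0 0.003 0 0.008 0 0 0; 0 0.008 0 0.022 0 0 0; 0 0.013 0 0.036 0 0 0; 0 0.018 0 0.049 0 0 0; 0 0.021 0 0.058 0 0 0; 0 0.024 0 0.066 0 0 0; 0 0.027 0 0.074 0 0 0; 0 0.030 0 0.082 0 0 0; 0 0.030 0 0.082 0 0 0; 0 0.030 0 0.082 0 0 0")

```text
clock: 26.4
tool_pos: [0.4992, 0.1499, 0.2841]
orientation: [-180.0, 20.0, -81.0]
force: [0.7, -1.0, -0.6]
opening: 0.0121
```

Run:
```python
from poses import *
R,t,o=cur(); print(o['clock'],t,o['orientation'].round(2),o['opening'],o['force'],o['moment'])
for dz in(.010,.0):
    H=gpose(*slot(-.0675,dz),-20,0,.088); print(dz,rel(*H),H[1])
```

```text
26.4 [0.49924947 0.14986508 0.28412877] [-179.99   19.96  -80.96] 0.012113677908754226 [ 0.73433457 -0.9665242  -0.60761795] [-1.26492959 -0.24275578  0.00379213]
0.01 [ 0.0102  0.0001  0.0269  0.0002 -0.0006  0.0013] [0.49919446 0.14946854 0.25541113]
0.0 [ 0.0136  0.0001  0.0363  0.0002 -0.0006  0.0013] [0.49919446 0.14946854 0.24541113]
```

Emit:
carry_out(moves="0 0.002 0 0.005 0 0 0; 0 0.004 0 0.011 0 0 0; 0 0.007 0 0.018 0 0 0; 0 0.009 0 0.024 0 0 0; 0 0.0105 0 0.028 0 0 0; 0 0.0115 0 0.031 0 0 0; 0 0.012 0 0.033 0 0 0; 0 0.0125 0 0.034 0 0 0; 0 0.0127 0 0.0345 0 0 0; 0 0.0127 0 0.0345 0 0 0; 0 0.0127 0 0.0345 0 0 0")

```text
clock: 27.5
tool_pos: [0.4992, 0.1497, 0.2475]
orientation: [-180.0, 20.0, -81.0]
force: [1.1, 0.3, -1.7]
opening: 0.0118
```

Emit:
carry_out(moves="0 0.0004 0 0.001 0 0 0; 0 0.0004 0 0.001 0 0 0; 0 0.0006 0 0.0015 0 0 0; 0 0.0006 0 0.0015 0 0 0")

```text
clock: 27.9
tool_pos: [0.4991, 0.1496, 0.2456]
orientation: [-180.0, 20.0, -81.0]
force: [0.2, 0.0, -1.5]
opening: 0.0117
```

Emit:
carry_out(moves="0 0.0002 0 0.0005 0 0 0; 0 0.0002 0 0.0005 0 0 0; 0 0.0003 0 0.001 0 0 0; 0 0.0003 0 0.001 0 0 0")

```text
clock: 28.3
tool_pos: [0.4993, 0.1496, 0.2454]
orientation: [-179.9, 20.0, -80.9]
force: [-2.9, -2.1, 7.8]
opening: 0.0118
```

Emit:
carry_out(moves="0 0.0002 0 0.0005 0 0 0; 0 0.0002 0 0.0005 0 0 0; 0 0.0003 0 0.001 0 0 0; 0 0.0003 0 0.001 0 0 0")

```text
clock: 28.7
tool_pos: [0.4994, 0.1496, 0.2453]
orientation: [-179.9, 20.0, -80.9]
force: [-4.2, -4.4, 15.1]
opening: 0.0117
```

Contact is at z 0.2454, exactly the nominal seated height. I'll release with limited opening and withdraw.

Emit:
carry_out(moves="0 -0.0002 0 -0.0006 0 0 0; 0.026 -0.0002 0 -0.0006 0 0 0; 0.026 -0.0002 0 -0.0006 0 0 0; 0.026 -0.0002 0 -0.0006 0 0 0; 0.026 -0.0002 0 -0.0006 0 0 0; 0.026 -0.0002 0 -0.0006 0 0 0")

```text
clock: 29.3
tool_pos: [0.4992, 0.1498, 0.2441]
orientation: [180.0, 20.0, -81.0]
force: [-0.6, 0.1, 0.1]
opening: 0.0256
```

Run:
```python
from poses import *
p=ctrl.snapshot('wrist')
R,t,o=cur(); print(o['clock'],t,o['force'],o['opening'])
Rs,ts=slot(-.0675,0)
overlay(p,[((0,0,255),np.vstack(BOARD)@Rs.T+ts)],'y_wrist',(160,0,480,400),1.5)
```

```text
29.35 [0.49917415 0.14976514 0.24410609] [-0.46466665 -0.31909163  0.54148085] 0.02604323081507802
```

View pics/y_wrist.png

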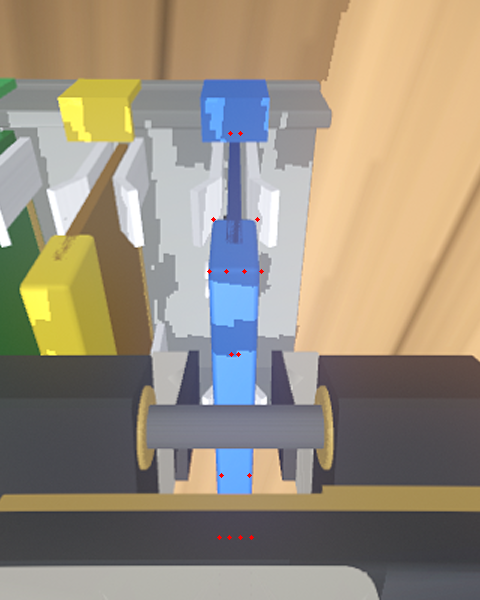

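Emit:
carry_out(moves="0.026 0 0 -0.01 0 0 0; 0.026 0 0 -0.03 0 0 0; 0.026 0 0 -0.06 0 0 0; 0.026 0 0 -0.09 0 0 0; 0.026 0 0 -0.12 0 0 0; 0.026 0.05 0 -0.16 0 0 0; 0.026 0.10 0 -0.18 0 0 0; 0.026 0.15 0 -0.20 0 0 0; 0.026 0.20 0 -0.20 0 0 0; 0.026 0.20 0 -0.20 0 0 0; 0.026 0.20 0 -0.20 0 0 0; 0.026 0.20 0 -0.20 0 0 0")

```text
clock: 30.55
tool_pos: [0.5392, -0.1039, 0.3641]
orientation: [180.0, 20.0, -81.1]
force: [0.1, -0.8, -0.8]
opening: 0.026
```

```bash
python3 - <<'E'
from poses import *
P={n:ctrl.snapshot(n) for n in('top','scene')}
o=ctrl.get_obs(); print(o['clock'],o['tool_pos'],o['force'])
for n,p in P.items():
    pts=[]
    for x in(-.0675,.0225): Rs,ts=slot(x); pts.append(((0,0,255),BOARD[1]@Rs.T+ts))
    overlay(p,pts,'z_'+n,(220,150,330,260) if n=='top' else (320,170,430,280),6)
    save(p,'full_'+n)
E
cd pics; python3 -c "
import cv2
cv2.imwrite('z.png',cv2.resize(cv2.hconcat([cv2.imread('z_top.png'),cv2.imread('z_scene.png')]),(800,400)))"
```

```text
30.65 [ 0.53925702 -0.10283554  0.36454119] [-0.27650814 -0.10432926 -0.23379465]
```

View pics/z.png

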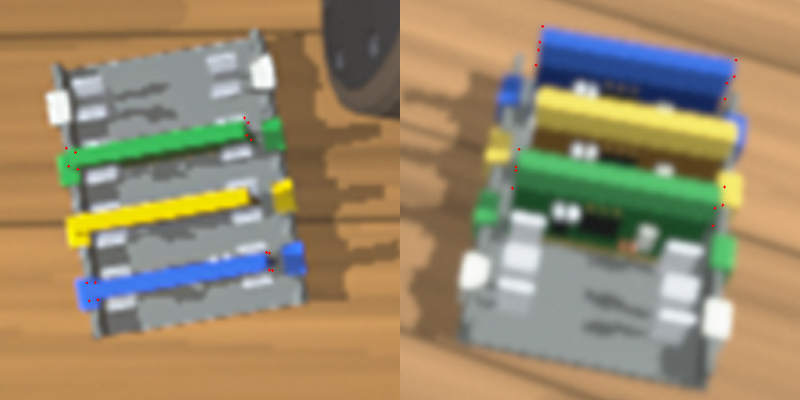

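View pics/full_scene.png

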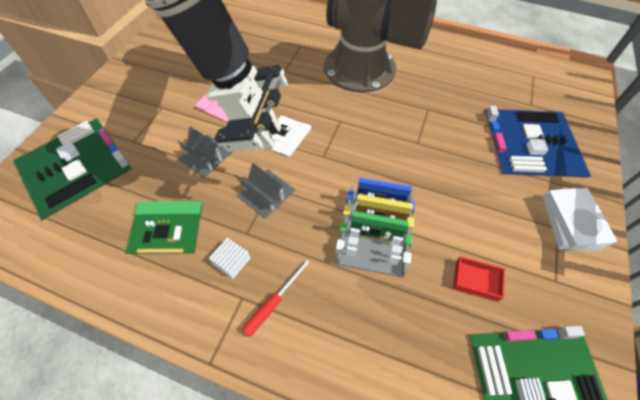

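Both rails lie on the predicted seated outlines in both views, and everything else is where it started. I'll hand in.

```bash
python3 -c "
from plant import ctrl
print(ctrl.get_obs()['qvel'].round(2)); print(ctrl.close_job())"
```

```text
[ 0.67 -0.29 -0.12  0.02  0.04  0.04]
the job is handed in; nothing more can be done
None
```

Both boards are upright in the slots of their own colour, and I handed the job in at about 30.7 s of the 67 s allowed.

- **How they were placed:** I gripped each board by its rail and lowered it until it met the slot floor. Contact came within about a millimetre of the computed seated height, with about 15 N on the floor. I then opened the jaws only to 26 mm and backed out along the tool axis.
- **Reach:** The straight 30° grasp was outside the joint ranges. I took the rails with the tool turned sideways in the board's plane instead, 25° for green and 20° for blue.
- **Last checks:** The top and scene pictures show both rails within a pixel or two of their predicted seated positions. The yellow board, heat sink, screwdriver, red tray and look-alikes appear unmoved. The robot is clear of everything and the force reads near zero.
- **Disagreements:** The early estimates of board yaw differed by 1 to 3° between cameras, and I settled them with close wrist views before each grasp. My first rack centre was about 23 mm off from an averaging slip. I corrected it against the tabs in all three cameras before any board was moved. No check failed at the end.

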